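Clip the row of marquetry tools onto the press-side rail

ROBOT

A 7-joint arm with a two-finger parallel gripper is mounted at the origin on the work surface. World frame = base frame: x ahead of the robot, y to its left, z up, the work surface at z = 0. Lengths are in m, angles in degrees, forces in N, time in s.
With the tool pointing down it reaches from about 0.425 to 0.875 m from the base axis. Payload 4.7 kg.
Tool frame: the origin (TCP) lies midway between the tips of the shut fingers; the grasp point (between the pads) lies env.grasp_offset behind it (env.grasp_offset is the distance from the TCP to the grasp point, in m); z points along the fingers, y is the direction in which the jaws open and shut (so a half turn about z gives the same grasp; the last joint's range is limited). The gripper opens to 87 mm and grips with 3 to 60 N. Pads are 19 mm wide; open, the fingers measure 117 mm over their backs; the gripper's body (75 mm by 190 mm) begins 51 mm behind the grasp point.
Start: joints at [-67.661, 18.392, -4.016, 83.108, 1.295, 78.541, -3.26], TCP at [0.239, 0.605, 0.223] pointing down, gripper open.
Joint ranges: [-163.93, 163.93], [-17.29, 119.83], [-79.2, 71.16], [3.27, 140.29], [-89.18, 269.18], [5.43, 117.66], [-154.24, 154.24]. Speed limits (degrees/s): [147.25, 147.25, 180, 180, 180, 180, 180].

INTERFACE

Orientations are given as [roll, pitch, yaw] about the fixed x, y, z axes, in that order (R = Rz(yaw) Ry(pitch) Rx(roll)).
In Python, from cell import status, vision, workorder, env gives the robot as it stands.
- The arm moves only by the tool step_arm, never from a script. Its argument "series" is a list of rows, each an object of numbers: "ax", "ay", "az": the turn, a rotation vector about the world's x, y, z in degrees; "x", "y", "z": the shift along the world's x, y, z in m; "claw": the opening in per cent of the stroke, from 0 (shut) to 100 (fully open). In form: [{"ax": .., "ay": .., "az": .., "x": .., "y": .., "z": .., "claw": ..}, ...]. A call has 1 to 12 rows; each row is the pose to reach, as a shift and turn from the pose commanded when the call began; what a row does not reach only later rows make up. A row lasts 1/10 s, in which the tool goes at most 50 mm and 8.59 degrees, less where a joint would pass 70% of its speed; a pose out of reach is approached as far as the arm can. A call with a gripper value outside its range is refused whole. The fingers move at their own pace and stop on an object; "squeeze" is the grip in N (left out, the last holds). Time passes only in rows, so rows that repeat a pose let the fingers close. It gives the time, the measured TCP pose, the force and the opening at its end, in the units of the state.
- status.get_obs(): the state, without advancing time (a new reading comes with each control period).
- vision.read_camera(name): name is "scene" or "top"; returns the picture (384x512x3 uint8, red, green, blue); there is no depth.
- vision.camera_params(name): a dict with "fovy" (degrees; the focal length in pixels is half the picture's height over the tangent of half this angle, whatever the lens; pixels are square), "cx", "cy" (the principal point, pixels), "dist" ([k1, k2, p1, p2, k3] as OpenCV has them; the pictures are not rectified), "eye" and "orientation" of the camera in the world. Camera axes: x right, y down, z forward; pixel columns grow to the right and rows downward; lengths in m; the calibration is good to about 2 mm. A picture is of the moment at which its call begins. camera_params takes no time and is no camera call.
- workorder.sign_off(): hands the job in, once; it reports no verdict.
The state is a dict: "time_s": time; "qpos": joint angles; "joint_velocities": joint speeds; "effort": joint torques, N m; "tool_pos": TCP position; "tool_rot": TCP orientation; "force": force on the tool from outside, world axes, zero at the start; "wrist_torque": the same for the moment, N m; "grip_width": finger opening in m.
Only numpy, scipy, OpenCV 4.12 (cv2) and the standard library are available. Lean on these libraries where they do the work, as an engineer would, in place of code of your own. Each camera call takes 0.05 s, during which the arm holds its last target.

TASK

Clear the row of four tools (needle pricker, marquetry knife, bradawl, seam roller) from the notched bench rest onto the spring-clip rail before the press is run: each tool goes into the clip sized for its handle, the thinnest handle in the smallest clip and so on up to the thickest in the largest. Lay each tool centred along its clip and press it straight down until it snaps fully home, and leave all four clipped in. Do not disturb the jar of inlay discs or the tack hammer.

Things in the scene. Friction and masses are not known exactly. Their poses are not given: they have to be found in the camera images.
- pricker_mid (a point): Middle of the handle of the needle pricker: all-steel rod with knurled front, thin needle; 80 g. Handle: round, 12 mm thick, straight over x = -55..55 mm; own x runs along it to the working end (x = 102); any roll about x. Starts in a V-notch of a fixed rest (notches 85 mm apart), axis 42 mm above bench, held at x = -33, 33 by combs 10 mm thick, 54 mm high; floor between them 8 mm high.
- knife_mid (a point): Middle of the handle of the marquetry knife: pale round handle, brass collar, short flat blade; 50 g. Handle: round, 18 mm thick, straight over x = -55..55 mm; own x runs along it to the working end (x = 98); any roll about x. Starts in a V-notch of a fixed rest (notches 85 mm apart), axis 47 mm above bench, held at x = -33, 33 by combs 10 mm thick, 54 mm high; floor between them 8 mm high.
- awl_mid (a point): Middle of the handle of the bradawl: brown handle, steel collar, 6 mm steel shank; 70 g. Handle: round, 24 mm thick, straight over x = -55..55 mm; own x runs along it to the working end (x = 118); any roll about x. Starts in a V-notch of a fixed rest (notches 85 mm apart), axis 51 mm above bench, held at x = -33, 33 by combs 10 mm thick, 54 mm high; floor between them 8 mm high.
- roller_mid (a point): Middle of the handle of the seam roller: brown handle, steel collar, 50 mm fork with roller; 110 g. Handle: round, 30 mm thick, straight over x = -55..55 mm; own x runs along it to the working end (x = 122); any roll about x. Starts in a V-notch of a fixed rest (notches 85 mm apart), axis 55 mm above bench, held at x = -33, 33 by combs 10 mm thick, 54 mm high; floor between them 8 mm high.
- clip_12: Fixed spring clip for a 12 mm handle; the four stand in any order, 85 mm apart. Origin: axis of the seated handle, 50 mm above bench, mid-length; x along the handle (either way), z up. Jaws 10 mm long at x = -33, 33; floor between them at z = -30 mm. Throat 7 mm; flared lips 26 mm wide at z = 15. On the lips the handle rests 10.5 mm high; 5-15 N down snaps it home to z = 0.
- clip_18: Fixed spring clip for a 18 mm handle; the four stand in any order, 85 mm apart. Origin: axis of the seated handle, 50 mm above bench, mid-length; x along the handle (either way), z up. Jaws 10 mm long at x = -33, 33; floor between them at z = -30 mm. Throat 12.5 mm; flared lips 32 mm wide at z = 17. On the lips the handle rests 13.5 mm high; 5-15 N down snaps it home to z = 0.
- clip_24: Fixed spring clip for a 24 mm handle; the four stand in any order, 85 mm apart. Origin: axis of the seated handle, 50 mm above bench, mid-length; x along the handle (either way), z up. Jaws 10 mm long at x = -33, 33; floor between them at z = -30 mm. Throat 18 mm; flared lips 38 mm wide at z = 18.5. On the lips the handle rests 16 mm high; 5-15 N down snaps it home to z = 0.
- clip_30: Fixed spring clip for a 30 mm handle; the four stand in any order, 85 mm apart. Origin: axis of the seated handle, 50 mm above bench, mid-length; x along the handle (either way), z up. Jaws 10 mm long at x = -33, 33; floor between them at z = -30 mm. Throat 24 mm; flared lips 44 mm wide at z = 20. On the lips the handle rests 18 mm high; 5-15 N down snaps it home to z = 0.
- jar: Bystander: a lidded glass jar of bone inlay discs, 66 mm in diameter and 94 mm tall, loose, standing beyond the two racks. Origin: centre of its underside.
- hammer: Bystander: a red-handled tack hammer, 255 mm long along its x axis and 19 mm high, loose, lying beyond the racks. Origin: on the bench under its handle, about half-way along.

How it is judged:
By the outcome, as a careful person would: the job done as asked, in the order asked, and still so for the second after the job is handed in, with the robot touching nothing.
It also fails if it takes over 104 s, if anything falls off the work surface, if the arm or the gripper's body presses on something with over 40 N, if the wrist force passes 120 N, or if a joint passes its speed limit or range.

## Working session

There is one attempt and no reset: what is moved stays moved. The work goes in short steps, Python scripts to look and compute and a tool call to move; the robot and the scene stay as the last step left them, time stands still between calls to the robot, and variables do not carry over. Pictures are saved under pics/ and viewed, and the job is handed in when it is done.

Besides the shell and the picture viewer there is one more tool, called after ">>>" as name([rows], argument=value, ...), one row to a line, values as JSON. step_arm: Moves the arm, as the interface text tells. Its arguments: {"type":"object","properties":{"series":{"type":"array"},"squeeze":{"type":"number"}},"required":["series"]}

```bash
mkdir -p pics; ls; python3 - <<'E'
from cell import status, vision, workorder, env
import cv2
print(env.grasp_offset); print(status.get_obs())
for n in("scene","top"):
    print(n,vision.camera_params(n))
    cv2.imwrite(f"pics/{n}0.png",cv2.cvtColor(vision.read_camera(n),cv2.COLOR_RGB2BGR))
E
```

```text
pics
0.0187
{'time_s': 0.0, 'qpos': array([-67.6579859 ,  18.4401336 ,  -4.01499511,  83.17587311,
         1.29521938,  78.54153241,  -3.26160178]), 'joint_velocities': array([-0.06791394,  0.05297699, -0.07088329,  0.05320786, -0.00691864,
       -0.06255815,  0.03326036]), 'effort': array([-3.28357073e-04, -4.91296971e+01, -4.04204344e-01, -3.12537789e+01,
       -6.39297324e-02,  4.38735075e-02,  1.73681069e-04]), 'tool_pos': array([0.23843255, 0.60407967, 0.22144078]), 'tool_rot': array([-1.79887717e+02,  6.22866188e-03,  1.58465696e+02]), 'force': array([-0.14889959, -0.19950644, -0.52674597]), 'wrist_torque': array([ 0.04700176, -0.01214525,  0.01352204]), 'grip_width': 0.0871012505012823}
scene {'fovy': 43.202891302719834, 'cx': 254.3147999586654, 'cy': 184.17734274755034, 'dist': array([-0.14304621,  0.        ,  0.        ,  0.        ,  0.        ]), 'eye': array([0.93189593, 0.53045459, 1.12088206]), 'orientation': array([-1.49240784e+02, -1.16896652e-01,  1.48357235e+02])}
top {'fovy': 47.766455405487605, 'cx': 247.18214066687034, 'cy': 196.86559847787888, 'dist': array([-0.14302356,  0.        ,  0.        ,  0.        ,  0.        ]), 'eye': array([0.42427516, 0.0063323 , 1.31026144]), 'orientation': array([-1.70671877e+02,  9.39681344e-02, -8.86743088e+01])}
```

View pics/scene0.png

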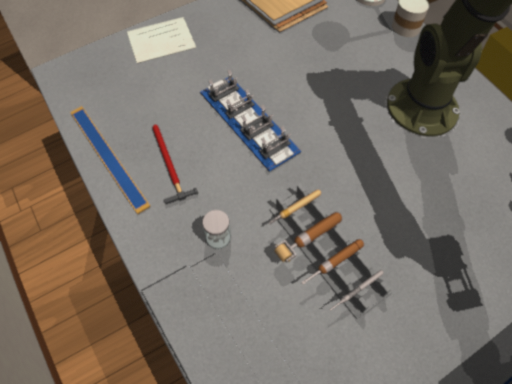

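View pics/top0.png

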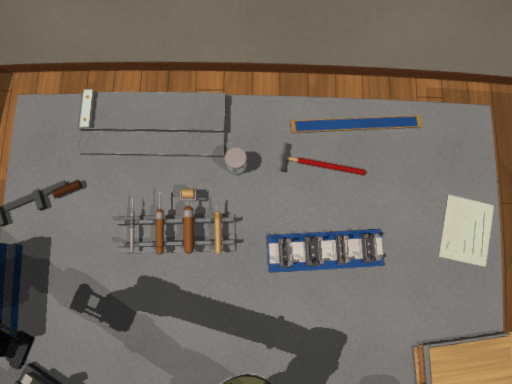

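```bash
cat > h.py <<'E'
import numpy as np, cv2
from scipy.spatial.transform import Rotation as R
from cell import vision
def cam(n):
    p=vision.camera_params(n); f=192/np.tan(np.radians(p['fovy']/2))
    K=np.array([[f,0,p['cx']],[0,f,p['cy']],[0,0,1]]); Rc=R.from_euler('xyz',p['orientation'],degrees=True).as_matrix()
    return K,np.array(p['dist']),Rc,np.array(p['eye'])
def px2w(n,uv,z):
    K,d,Rc,e=cam(n); q=cv2.undistortPoints(np.array(uv,float).reshape(-1,1,2),K,d).reshape(-1,2)
    r=np.c_[q,np.ones(len(q))]@Rc.T; z=np.broadcast_to(z,(len(q),))
    return e+r*((z-e[2])/r[:,2])[:,None]
def w2px(n,P):
    K,d,Rc,e=cam(n); P=np.array(P,float).reshape(-1,3)
    return cv2.projectPoints(P,cv2.Rodrigues(Rc.T)[0],-Rc.T@e,K,d)[0].reshape(-1,2)
def crop(src,x0,y0,x1,y1,s,out):
    im=cv2.imread(src)[y0:y1,x0:x1]; im=cv2.resize(im,None,fx=s,fy=s,interpolation=cv2.INTER_CUBIC)
    for x in range(x0-x0%10+10,x1,10): cv2.line(im,((x-x0)*s,0),((x-x0)*s,4 if x%50 else 12),(0,255,255),1); cv2.putText(im,str(x),((x-x0)*s,20),0,.35,(0,255,255)) if x%20==0 else 0
    for y in range(y0-y0%10+10,y1,10): cv2.line(im,(0,(y-y0)*s),(4,(y-y0)*s),(0,255,255),1); cv2.putText(im,str(y),(6,(y-y0)*s+4),0,.35,(0,255,255)) if y%20==0 else 0
    cv2.imwrite(out,im)
def shot(n,out):
    cv2.imwrite(out,cv2.cvtColor(vision.read_camera(n),cv2.COLOR_RGB2BGR))
E
python3 - <<'E'
from h import *
crop('pics/top0.png',115,180,245,270,6,'pics/c1.png')
crop('pics/top0.png',260,220,390,280,6,'pics/c2.png')
crop('pics/scene0.png',190,65,310,175,5,'pics/c3.png')
crop('pics/scene0.png',255,180,395,320,5,'pics/c4.png')
E
```

```text
(no output)
```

View pics/c1.png

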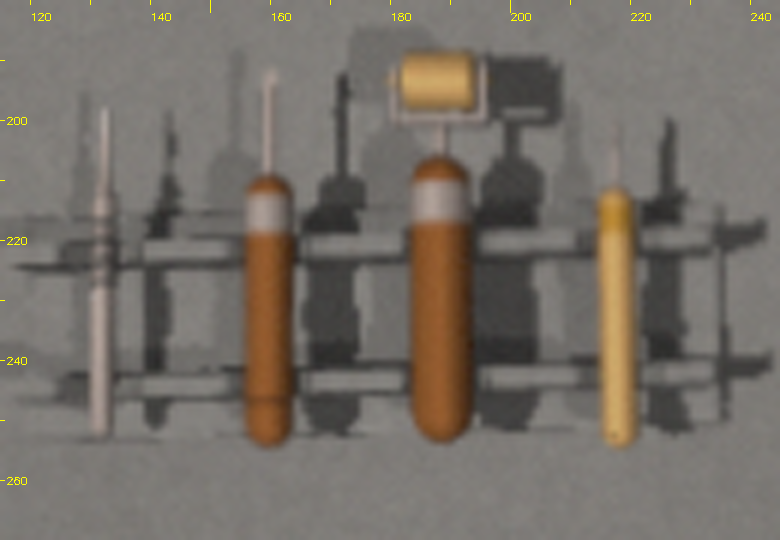

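View pics/c2.png

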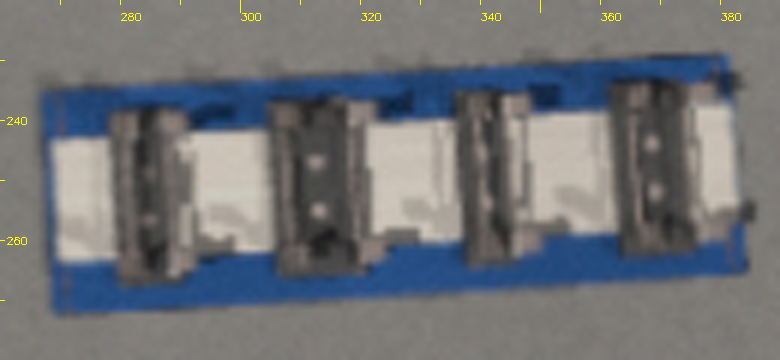

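View pics/c3.png

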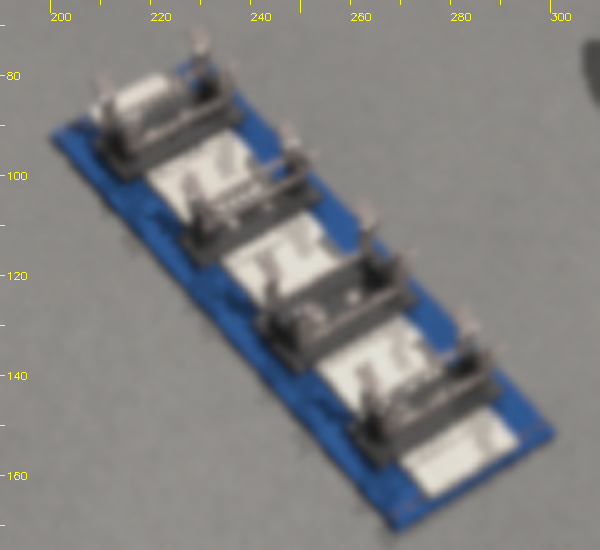

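View pics/c4.png

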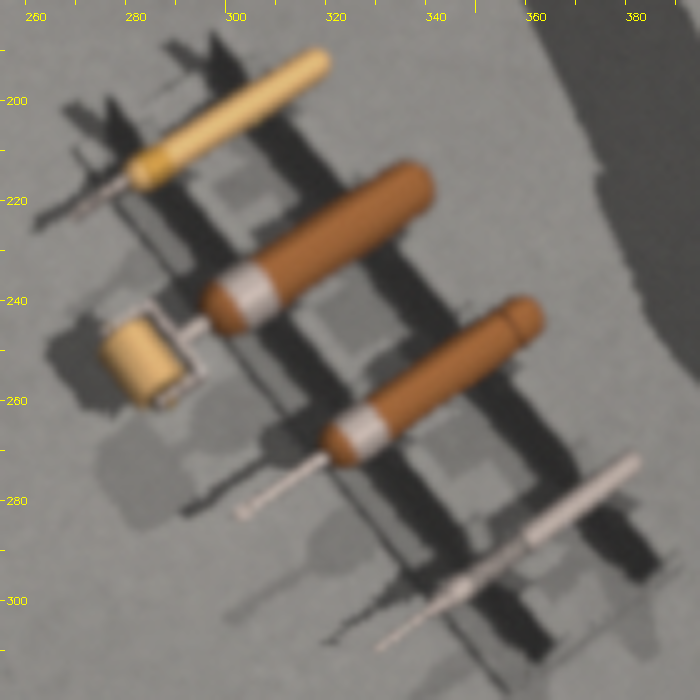

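```bash
python3 - <<'E'
from h import *
np.set_printoptions(precision=4,suppress=True)
D={'pricker':(.042,[(131,198),(131.8,252.5)],[(329,310),(381,271.5)]),
'awl':(.051,[(158.6,191.5),(158.4,254)],[(301,283),(362,241)]),
'knife':(.047,[(217,203),(218,254)],[(269,224),(318.5,190.5)]),
'roller':(.055,[(187.5,207),(188.5,253)],[(296.5,241),(339,214)])}
for k,(z,a,b) in D.items():
    for n,u in(('top',a),('scene',b)):
        P=px2w(n,u,z)[:,:2]; d=P[0]-P[1]; print(k,n,P.ravel(),np.linalg.norm(d),np.degrees(np.arctan2(d[1],d[0])))
print(px2w('top',[(151,244),(151,219),(207,243),(207,219)],.054))
# rail corners top plane unknown z
print(px2w('top',[(266,235),(380,229),(268,272),(383,265)],[.02]*4))
print(px2w('scene',[(201,91),(269,171),(300,152),(227,76)],[.02]*4))
# clip centres, lips z ~ .065
print(px2w('top',[(284,252),(312.5,250.5),(340.5,249),(368,247.5)],.02))
E
```

```text
pricker top [0.6211 0.3611 0.459  0.3487] 0.16260624548773564 4.386407096214737
pricker scene [0.6231 0.3567 0.4636 0.3475] 0.15973980918335365 3.3072112644895255
awl top [0.6411 0.2764 0.4569 0.2672] 0.18447330305294887 2.847777391970436
awl scene [0.6434 0.2716 0.4578 0.2624] 0.18581665856249405 2.8210799661960997
knife top [0.6113 0.1017 0.4619 0.0939] 0.14959562478100327 3.0016679738309846
knife scene [0.6238 0.1035 0.4644 0.0897] 0.15996059352076206 4.915964958549875
roller top [0.5963 0.1874 0.4623 0.1788] 0.13427214151512457 3.6728145648256114
roller scene [0.5942 0.1795 0.4634 0.1748] 0.13089263105638763 2.0709096762331525
[[0.4851 0.2899 0.054 ]
 [0.5583 0.2938 0.054 ]
 [0.4926 0.1263 0.054 ]
 [0.5624 0.1288 0.054 ]]
[[ 0.5224 -0.0453  0.02  ]
 [ 0.5469 -0.3901  0.02  ]
 [ 0.4133 -0.0531  0.02  ]
 [ 0.4389 -0.3976  0.02  ]]
[[ 0.5518 -0.3876  0.02  ]
 [ 0.531  -0.0406  0.02  ]
 [ 0.4248 -0.0481  0.02  ]
 [ 0.4548 -0.3995  0.02  ]]
[[ 0.4731 -0.0995  0.02  ]
 [ 0.4791 -0.1844  0.02  ]
 [ 0.485  -0.2685  0.02  ]
 [ 0.4907 -0.3522  0.02  ]]
```

```bash
cat > ov.py <<'E'
from h import *
LIP={12:(26,15,7),18:(32,17,12.5),24:(38,18.5,18),30:(44,20,24)}
def railpts(x,y,yaw,order=(18,30,12,24)):
    c,s=np.cos(np.radians(yaw)),np.sin(np.radians(yaw)); M=np.array([[c,-s],[s,c]])
    out=[]
    for i,o in enumerate(order):
        yc=127.5-85*i; w,h,t=LIP[o]
        for xs in(-33,33):
            for sg in(-1,1):
              for (yy,zz) in((w/2,h),):
                L=[(xs-5,yc+sg*yy,50+zz),(xs+5,yc+sg*yy,50+zz)]
                out.append(L)
            out.append([(xs-5,yc-w/2,50+h),(xs-5,yc+w/2,50+h)])
            out.append([(xs+5,yc-w/2,50+h),(xs+5,yc+w/2,50+h)])
        out.append([(-38,yc,20),(38,yc,20)])
    r=[]
    for L in out:
        L=np.array(L)/1000; L[:,:2]=L[:,:2]@M.T+[x,y]; r.append(L)
    return r
def overlay(n,src,box,s,segs,out):
    x0,y0,x1,y1=box; im=cv2.imread(src)[y0:y1,x0:x1]; im=cv2.resize(im,None,fx=s,fy=s,interpolation=cv2.INTER_CUBIC)
    for L in segs:
        p=(w2px(n,L)+.5-[x0,y0])*s
        cv2.line(im,*[tuple(int(v) for v in q) for q in p],(0,255,0),1)
    cv2.imwrite(out,im)
E
python3 - <<'E'
from ov import *
S=railpts(.482,-.2255,4.06)
overlay('top','pics/top0.png',(260,220,390,280),6,S,'pics/o1.png')
overlay('scene','pics/scene0.png',(190,65,310,175),5,S,'pics/o2.png')
E
```

```text
(no output)
```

View pics/o1.png

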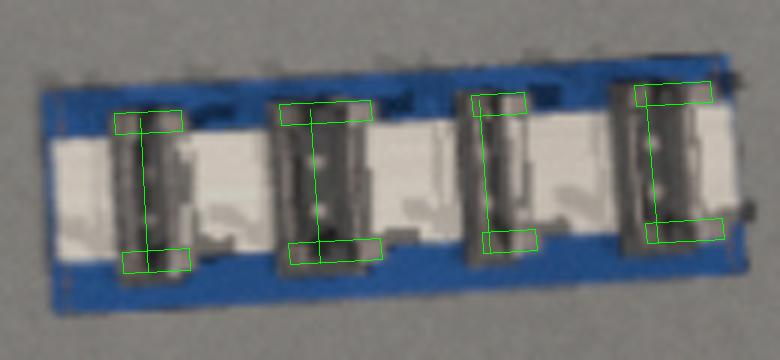

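View pics/o2.png

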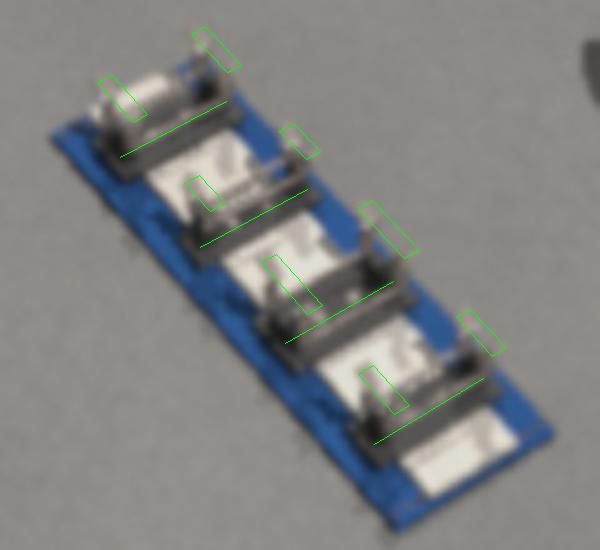

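```bash
python3 - <<'E'
from h import *
crop('pics/scene0.png',205,65,255,120,12,'pics/c5.png')
crop('pics/top0.png',325,222,385,272,12,'pics/c6.png')
E
```

```text
(no output)
```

View pics/c5.png

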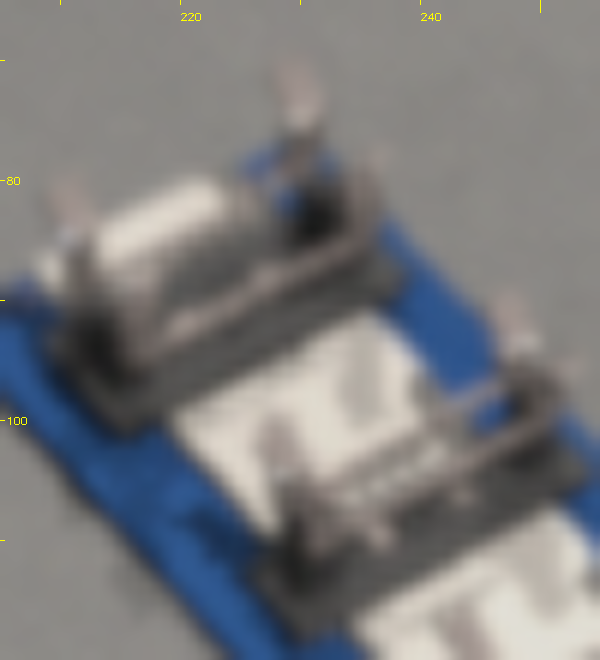

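View pics/c6.png

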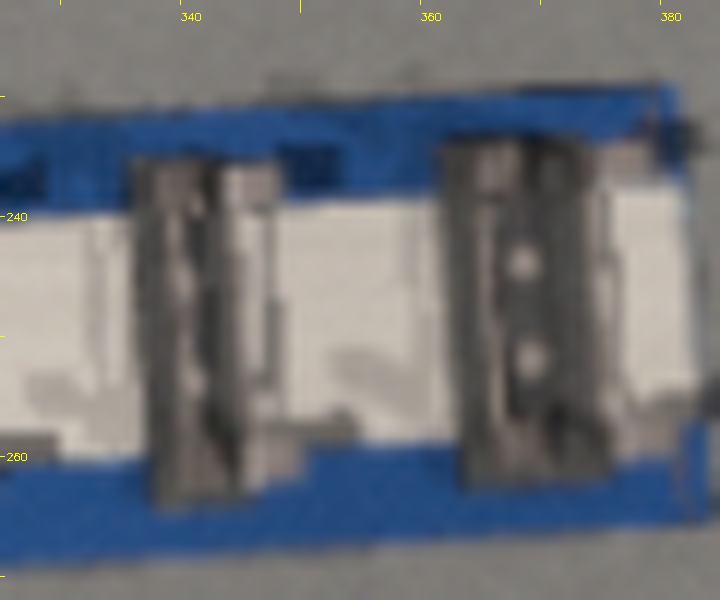

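```bash
cat >> ov.py <<'E'
T={'pricker':(127.5,6,42,102),'awl':(42.5,12,51,118),'roller':(-42.5,15,55,122),'knife':(-127.5,9,47,98)}
def restpts(x,y,yaw):
    c,s=np.cos(np.radians(yaw)),np.sin(np.radians(yaw)); M=np.array([[c,-s],[s,c]]); r=[]
    for yc,rr,z,tip in T.values():
        for L in ([(-55,yc-rr,z),(55,yc-rr,z)],[(-55,yc+rr,z),(55,yc+rr,z)],[(55,yc,z),(tip,yc,z)],[(-2,yc-rr,z),(-2,yc+rr,z)]):
            L=np.array(L)/1000; L[:,:2]=L[:,:2]@M.T+[x,y]; r.append(L)
    for xs in(-38,-28,28,38):
        L=np.array([(xs,-165,54),(xs,165,54)])/1000; L[:,:2]=L[:,:2]@M.T+[x,y]; r.append(L)
    return r
E
python3 - <<'E'
from ov import *
S=restpts(.5245,.225,3.1)
overlay('top','pics/top0.png',(115,180,245,270),6,S,'pics/o1.png')
overlay('scene','pics/scene0.png',(255,180,395,320),5,S,'pics/o2.png')
E
```

```text
(no output)
```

View pics/o1.png

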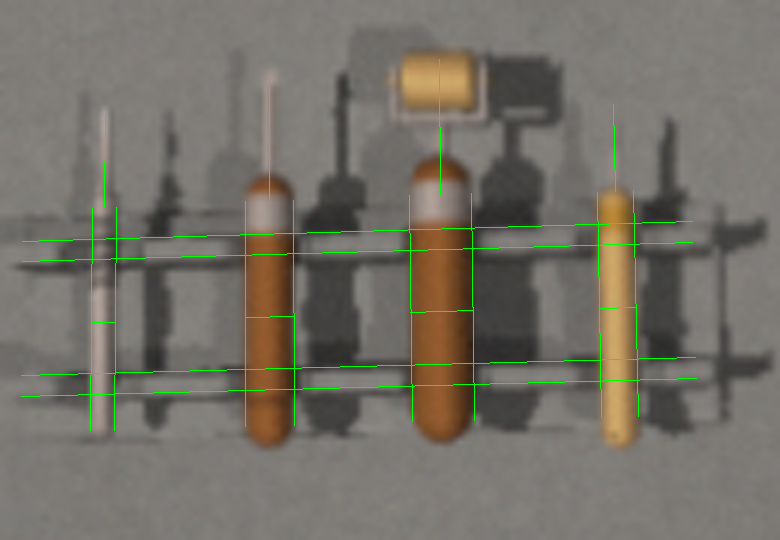

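View pics/o2.png

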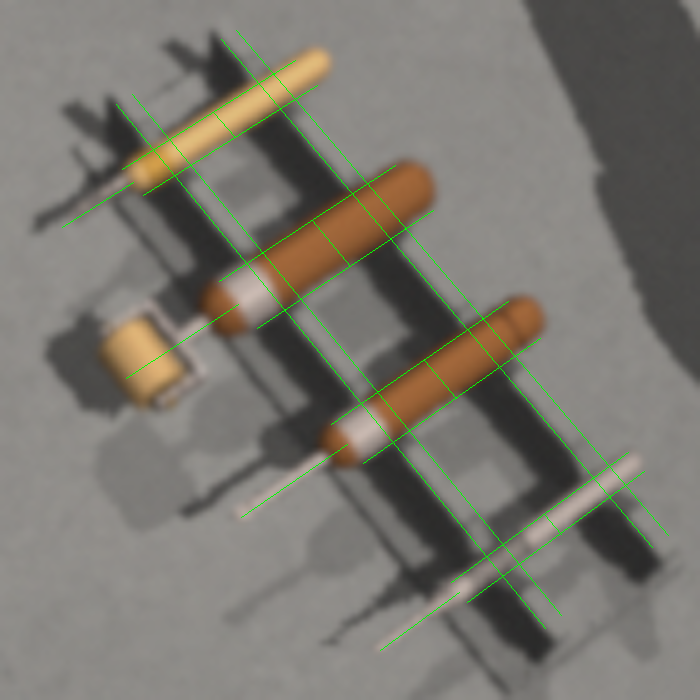

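>>> step_arm([
  {"x": 0.278, "y": -0.254, "z": -0.073, "az": 24.6, "claw": 70},
  {"x": 0.278, "y": -0.254, "z": -0.073, "az": 24.6, "claw": 70},
  {"x": 0.278, "y": -0.254, "z": -0.073, "az": 24.6, "claw": 70},
  {"x": 0.278, "y": -0.254, "z": -0.073, "az": 24.6, "claw": 70},
  {"x": 0.278, "y": -0.254, "z": -0.073, "az": 24.6, "claw": 70},
  {"x": 0.278, "y": -0.254, "z": -0.073, "az": 24.6, "claw": 70},
  {"x": 0.278, "y": -0.254, "z": -0.073, "az": 24.6, "claw": 70},
  {"x": 0.278, "y": -0.254, "z": -0.073, "az": 24.6, "claw": 70},
  {"x": 0.278, "y": -0.254, "z": -0.073, "az": 24.6, "claw": 70},
  {"x": 0.278, "y": -0.254, "z": -0.073, "az": 24.6, "claw": 70},
  {"x": 0.278, "y": -0.254, "z": -0.073, "az": 24.6, "claw": 70},
])

```text
invalid input
```

>>> step_arm([
  {"ax": 0, "ay": 0, "az": 24.6, "x": 0.278, "y": -0.254, "z": -0.073, "claw": 70},
  {"ax": 0, "ay": 0, "az": 24.6, "x": 0.278, "y": -0.254, "z": -0.073, "claw": 70},
  {"ax": 0, "ay": 0, "az": 24.6, "x": 0.278, "y": -0.254, "z": -0.073, "claw": 70},
  {"ax": 0, "ay": 0, "az": 24.6, "x": 0.278, "y": -0.254, "z": -0.073, "claw": 70},
  {"ax": 0, "ay": 0, "az": 24.6, "x": 0.278, "y": -0.254, "z": -0.073, "claw": 70},
  {"ax": 0, "ay": 0, "az": 24.6, "x": 0.278, "y": -0.254, "z": -0.073, "claw": 70},
  {"ax": 0, "ay": 0, "az": 24.6, "x": 0.278, "y": -0.254, "z": -0.073, "claw": 70},
  {"ax": 0, "ay": 0, "az": 24.6, "x": 0.278, "y": -0.254, "z": -0.073, "claw": 70},
  {"ax": 0, "ay": 0, "az": 24.6, "x": 0.278, "y": -0.254, "z": -0.073, "claw": 70},
  {"ax": 0, "ay": 0, "az": 24.6, "x": 0.278, "y": -0.254, "z": -0.073, "claw": 70},
  {"ax": 0, "ay": 0, "az": 24.6, "x": 0.278, "y": -0.254, "z": -0.073, "claw": 70},
], squeeze=30)

```text
time_s: 1.2
tool_pos: [0.5153, 0.3522, 0.1495]
tool_rot: [179.9, -0.1, -176.8]
force: [-0.8, 0.5, -0.4]
grip_width: 0.0608
```

```bash
python3 - <<'E'
from h import *
from cell import status
shot('scene','pics/s1.png'); shot('top','pics/t1.png')
for i in range(3): print(status.get_obs()['tool_pos'])
crop('pics/scene1.png' if 0 else 'pics/s1.png',260,170,400,320,4,'pics/a.png')
crop('pics/t1.png',100,170,240,290,4,'pics/b.png')
a=cv2.imread('pics/a.png');b=cv2.imread('pics/b.png');h=max(a.shape[0],b.shape[0])
pad=lambda m:cv2.copyMakeBorder(m,0,h-m.shape[0],0,0,cv2.BORDER_CONSTANT)
cv2.imwrite('pics/ab1.png',cv2.resize(np.hstack([pad(a),pad(b)]),None,fx=.71,fy=.71))
E
```

```text
[0.51523513 0.3525032  0.14973418]
[0.51523513 0.3525032  0.14973418]
[0.51523513 0.3525032  0.14973418]
```

View pics/ab1.png

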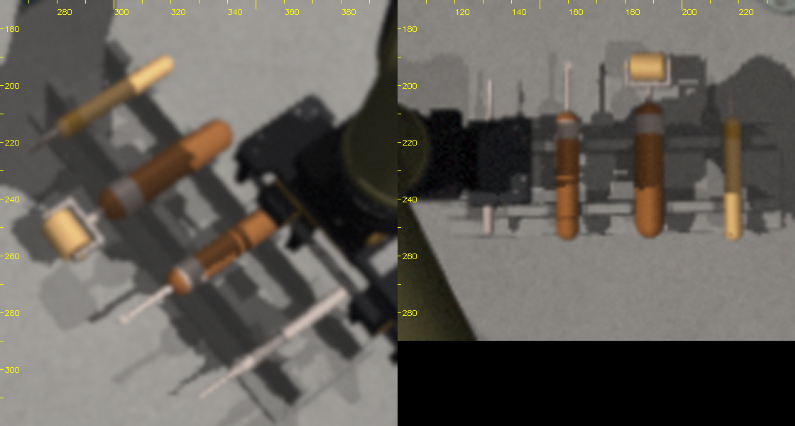

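>>> step_arm([
  {"ax": 0, "ay": 0, "az": 0, "x": 0, "y": 0, "z": -0.05, "claw": 70},
  {"ax": 0, "ay": 0, "az": 0, "x": 0, "y": 0, "z": -0.09, "claw": 70},
  {"ax": 0, "ay": 0, "az": 0, "x": 0, "y": 0, "z": -0.11, "claw": 70},
  {"ax": 0, "ay": 0, "az": 0, "x": 0, "y": 0, "z": -0.1265, "claw": 70},
  {"ax": 0, "ay": 0, "az": 0, "x": 0, "y": 0, "z": -0.1265, "claw": 70},
  {"ax": 0, "ay": 0, "az": 0, "x": 0, "y": 0, "z": -0.1265, "claw": 35},
  {"ax": 0, "ay": 0, "az": 0, "x": 0, "y": 0, "z": -0.1265, "claw": 20},
  {"ax": 0, "ay": 0, "az": 0, "x": 0, "y": 0, "z": -0.1265, "claw": 0},
  {"ax": 0, "ay": 0, "az": 0, "x": 0, "y": 0, "z": -0.1265, "claw": 0},
  {"ax": 0, "ay": 0, "az": 0, "x": 0, "y": 0, "z": -0.1265, "claw": 0},
  {"ax": 0, "ay": 0, "az": 0, "x": 0, "y": 0, "z": -0.1265, "claw": 0},
  {"ax": 0, "ay": 0, "az": 0, "x": 0, "y": 0, "z": -0.1265, "claw": 0},
], squeeze=30)

```text
time_s: 2.5
tool_pos: [0.5166, 0.3509, 0.0232]
tool_rot: [180.0, 0.0, -176.9]
force: [-1.4, 7.5, 1.4]
grip_width: 0.0125
```

>>> step_arm([
  {"ax": 0, "ay": 0, "az": 0, "x": 0, "y": 0.001, "z": 0.02, "claw": 0},
  {"ax": 0, "ay": 0, "az": 0, "x": 0, "y": 0.001, "z": 0.05, "claw": 0},
  {"ax": 0, "ay": 0, "az": 0, "x": 0, "y": 0, "z": 0.09, "claw": 0},
  {"ax": 0, "ay": 0, "az": 0, "x": 0, "y": 0, "z": 0.12, "claw": 0},
  {"ax": 0, "ay": 0, "az": 0.5, "x": -0.01, "y": -0.04, "z": 0.12, "claw": 0},
  {"ax": 0, "ay": 0, "az": 1, "x": -0.032, "y": -0.09, "z": 0.12, "claw": 0},
  {"ax": 0, "ay": 0, "az": 1, "x": -0.032, "y": -0.135, "z": 0.12, "claw": 0},
  {"ax": 0, "ay": 0, "az": 1, "x": -0.032, "y": -0.18, "z": 0.12, "claw": 0},
  {"ax": 0, "ay": 0, "az": 1, "x": -0.032, "y": -0.225, "z": 0.12, "claw": 0},
  {"ax": 0, "ay": 0, "az": 1, "x": -0.032, "y": -0.27, "z": 0.12, "claw": 0},
  {"ax": 0, "ay": 0, "az": 1, "x": -0.032, "y": -0.315, "z": 0.12, "claw": 0},
], squeeze=30)

```text
time_s: 3.6
tool_pos: [0.4842, 0.0338, 0.1432]
tool_rot: [180.0, 0.0, -175.9]
force: [0.5, 0.3, -0.1]
grip_width: 0.011
```

>>> step_arm([
  {"ax": 0, "ay": 0, "az": 0, "x": 0, "y": -0.045, "z": 0, "claw": 0},
  {"ax": 0, "ay": 0, "az": 0, "x": 0, "y": -0.09, "z": 0, "claw": 0},
  {"ax": 0, "ay": 0, "az": 0, "x": 0, "y": -0.135, "z": 0, "claw": 0},
  {"ax": 0, "ay": 0, "az": 0, "x": 0, "y": -0.18, "z": 0, "claw": 0},
  {"ax": 0, "ay": 0, "az": 0, "x": 0, "y": -0.225, "z": 0, "claw": 0},
  {"ax": 0, "ay": 0, "az": 0, "x": 0, "y": -0.27, "z": 0, "claw": 0},
  {"ax": 0, "ay": 0, "az": 0, "x": 0, "y": -0.29, "z": -0.02, "claw": 0},
  {"ax": 0, "ay": 0, "az": 0, "x": 0, "y": -0.304, "z": -0.05, "claw": 0},
  {"ax": 0, "ay": 0, "az": 0, "x": 0, "y": -0.304, "z": -0.06, "claw": 0},
  {"ax": 0, "ay": 0, "az": 0, "x": 0, "y": -0.304, "z": -0.06, "claw": 0},
], squeeze=30)

```text
time_s: 4.6
tool_pos: [0.4831, -0.2672, 0.0813]
tool_rot: [179.9, -0.2, -175.9]
force: [0.0, 0.6, -0.1]
grip_width: 0.011
```

```bash
cat > two.py <<'E'
from h import *
from cell import status
import sys
def two(tag,sb,tb,s=5):
    shot('scene',f'pics/s{tag}.png'); shot('top',f'pics/t{tag}.png')
    crop(f'pics/s{tag}.png',*sb,s,f'pics/sc{tag}.png'); crop(f'pics/t{tag}.png',*tb,s,f'pics/tc{tag}.png')
    o=status.get_obs(); print(o['time_s'],o['tool_pos'],o['tool_rot'],o['force'],o['grip_width'])
E
python3 -c "
from two import *
two('2',(180,50,320,170),(250,180,400,290))"
```

```text
4.7 [ 0.48524953 -0.26722324  0.08364825] [ 1.79969993e+02  3.23547705e-02 -1.75841323e+02] [-0.02254417  0.08034646  0.5723872 ] 0.011013754217727685
```

View pics/sc2.png

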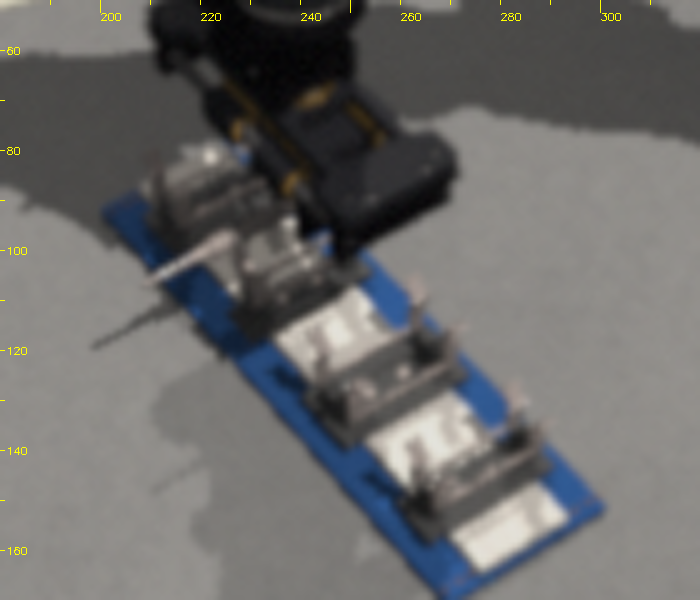

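View pics/tc2.png

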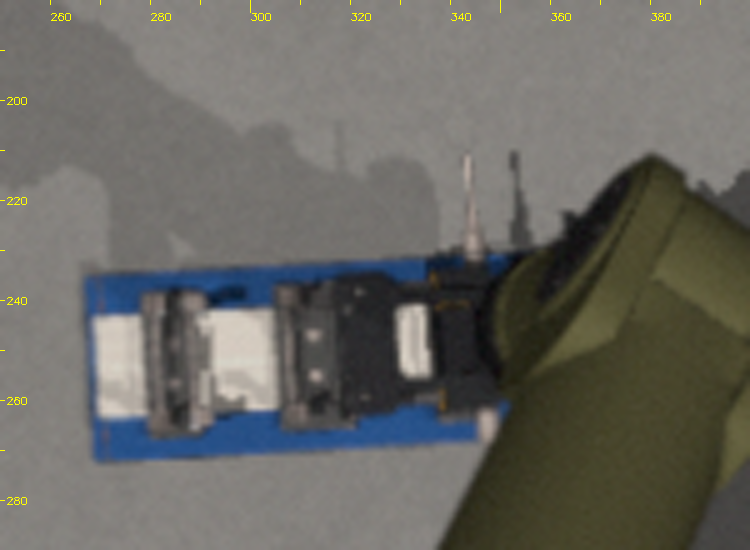

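```bash
python3 -c "
from h import *
P=px2w('top',[(341.5,210.5),(343.2,231),(345.8,268.5)],.102);print(P)
print(px2w('scene',[(209,106.5),(225,96.5)],.102))
c=np.array([.485,-.2679,.102]);u=np.array([np.cos(.0709),np.sin(.0709),0])
print(w2px('top',[c,c+.102*u,c-.059*u]),w2px('scene',[c+.102*u,c+.06*u]))
"
```

```text
[[ 0.58968053 -0.25466162  0.102     ]
 [ 0.53167008 -0.25898905  0.102     ]
 [ 0.42719142 -0.26580052  0.102     ]]
[[ 0.58804611 -0.2582671   0.102     ]
 [ 0.53331368 -0.26637891  0.102     ]]
[[346.45087659 247.69947412]
 [343.6088363  211.57355429]
 [348.02605046 268.90428072]] [[208.99502837 105.72530862]
 [221.84685734  98.82144193]]
```

>>> step_arm([
  {"ax": 0, "ay": 0, "az": 0, "x": 0, "y": 0, "z": -0.02, "claw": 0},
  {"ax": 0, "ay": 0, "az": 0, "x": 0, "y": 0, "z": -0.032, "claw": 0},
  {"ax": 0, "ay": 0, "az": 0, "x": 0, "y": 0, "z": -0.038, "claw": 0},
  {"ax": 0, "ay": 0, "az": 0, "x": 0, "y": 0, "z": -0.042, "claw": 0},
  {"ax": 0, "ay": 0, "az": 0, "x": 0, "y": 0, "z": -0.044, "claw": 0},
  {"ax": 0, "ay": 0, "az": 0, "x": 0, "y": 0, "z": -0.044, "claw": 0},
], squeeze=50)

```text
time_s: 5.3
tool_pos: [0.4857, -0.2694, 0.0408]
tool_rot: [-179.9, 0.1, -175.9]
force: [-1.0, 0.3, 4.6]
grip_width: 0.0107
```

>>> step_arm([
  {"ax": 0, "ay": 0, "az": 0, "x": 0, "y": 0, "z": -0.002, "claw": 0},
  {"ax": 0, "ay": 0, "az": 0, "x": 0, "y": 0, "z": -0.004, "claw": 0},
  {"ax": 0, "ay": 0, "az": 0, "x": 0, "y": 0, "z": -0.006, "claw": 0},
  {"ax": 0, "ay": 0, "az": 0, "x": 0, "y": 0, "z": -0.008, "claw": 0},
  {"ax": 0, "ay": 0, "az": 0, "x": 0, "y": 0, "z": -0.009, "claw": 0},
  {"ax": 0, "ay": 0, "az": 0, "x": 0, "y": 0, "z": -0.009, "claw": 0},
  {"ax": 0, "ay": 0, "az": 0, "x": 0, "y": 0, "z": -0.009, "claw": 0},
], squeeze=50)

```text
time_s: 6.0
tool_pos: [0.4851, -0.2688, 0.0307]
tool_rot: [-180.0, 0.1, -175.9]
force: [0.2, -0.7, 5.5]
grip_width: 0.0105
```

>>> step_arm([
  {"ax": 0, "ay": 0, "az": 0, "x": 0, "y": 0, "z": -0.002, "claw": 0},
  {"ax": 0, "ay": 0, "az": 0, "x": 0, "y": 0, "z": -0.002, "claw": 0},
  {"ax": 0, "ay": 0, "az": 0, "x": 0, "y": 0, "z": -0.002, "claw": 0},
], squeeze=50)

```text
time_s: 6.3
tool_pos: [0.4852, -0.2688, 0.0305]
tool_rot: [180.0, 0.1, -175.9]
force: [-5.3, 2.7, 18.3]
grip_width: 0.0106
```

>>> step_arm([
  {"ax": 0, "ay": 0, "az": 0, "x": 0, "y": 0, "z": 0.002, "claw": 0},
  {"ax": 0, "ay": 0, "az": 0, "x": 0, "y": 0, "z": 0.002, "claw": 60},
  {"ax": 0, "ay": 0, "az": 0, "x": 0, "y": 0, "z": 0.002, "claw": 60},
  {"ax": 0, "ay": 0, "az": 0, "x": 0, "y": 0, "z": 0.002, "claw": 60},
  {"ax": 0, "ay": 0, "az": 0, "x": 0, "y": 0, "z": 0.002, "claw": 60},
  {"ax": 0, "ay": 0, "az": 0, "x": 0, "y": 0, "z": 0.03, "claw": 60},
  {"ax": 0, "ay": 0, "az": 0, "x": 0, "y": 0, "z": 0.07, "claw": 60},
  {"ax": 0, "ay": 0, "az": 0, "x": 0, "y": 0, "z": 0.115, "claw": 60},
  {"ax": 0, "ay": 0, "az": 0, "x": 0, "y": 0.05, "z": 0.115, "claw": 60},
  {"ax": 0, "ay": 0, "az": 0, "x": 0, "y": 0.1, "z": 0.115, "claw": 60},
  {"ax": 0, "ay": 0, "az": 0, "x": 0, "y": 0.15, "z": 0.115, "claw": 60},
  {"ax": 0, "ay": 0, "az": 0, "x": 0, "y": 0.2, "z": 0.115, "claw": 60},
])

```text
time_s: 7.5
tool_pos: [0.4841, -0.0664, 0.1431]
tool_rot: [180.0, 0.0, -176.0]
force: [1.7, 0.4, -0.2]
grip_width: 0.0522
```

```bash
python3 -c "
from two import *
two('3',(180,50,320,170),(250,180,400,290))"
```

```text
7.6 [ 0.48438496 -0.06004733  0.14269936] [ 1.79782440e+02 -3.08589473e-02 -1.75269605e+02] [ 0.347574   -0.30017126 -0.33484643] 0.052314790193900056
```

View pics/sc3.png

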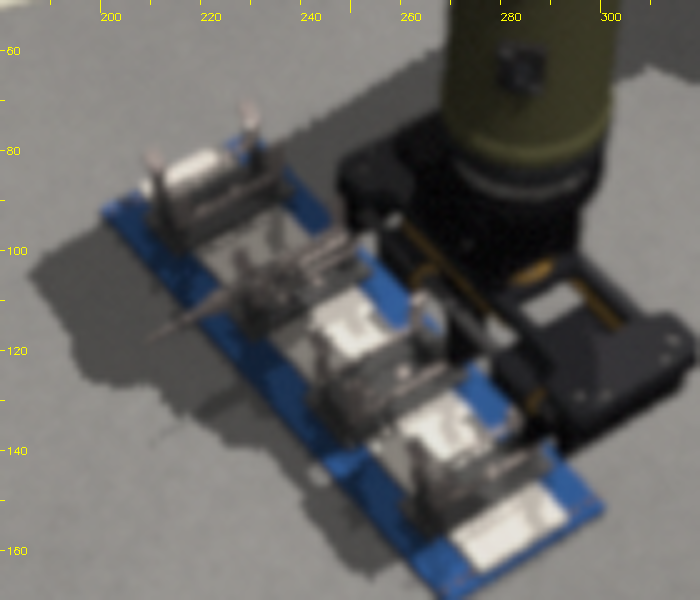

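View pics/tc3.png

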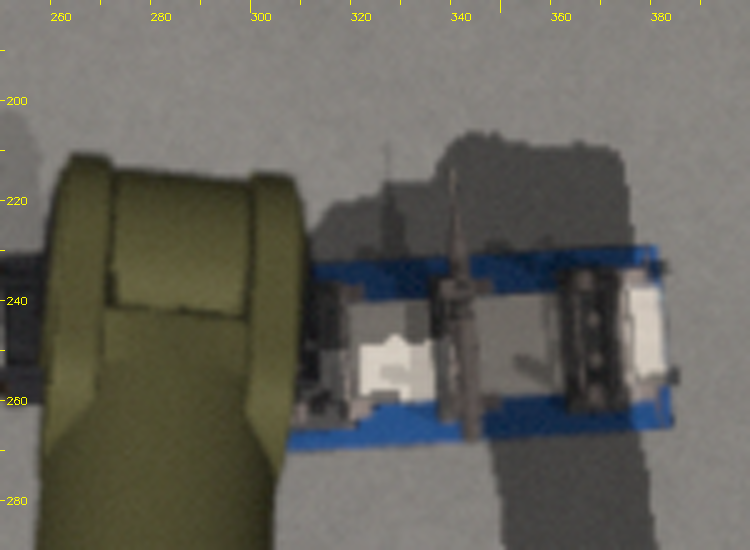

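>>> step_arm([
  {"ax": 0, "ay": 0, "az": 0, "x": 0, "y": 0.048, "z": 0, "claw": 70},
  {"ax": 0, "ay": 0, "az": 0, "x": 0.01, "y": 0.095, "z": 0, "claw": 70},
  {"ax": 0, "ay": 0, "az": -1, "x": 0.02, "y": 0.14, "z": 0, "claw": 70},
  {"ax": 0, "ay": 0, "az": -1, "x": 0.03, "y": 0.185, "z": 0, "claw": 70},
  {"ax": 0, "ay": 0, "az": -1, "x": 0.037, "y": 0.23, "z": 0, "claw": 70},
  {"ax": 0, "ay": 0, "az": -1, "x": 0.037, "y": 0.275, "z": 0, "claw": 70},
  {"ax": 0, "ay": 0, "az": -1, "x": 0.037, "y": 0.315, "z": 0, "claw": 70},
  {"ax": 0, "ay": 0, "az": -1, "x": 0.037, "y": 0.335, "z": 0, "claw": 70},
  {"ax": 0, "ay": 0, "az": -1, "x": 0.037, "y": 0.335, "z": 0, "claw": 70},
  {"ax": 0, "ay": 0, "az": -1, "x": 0.037, "y": 0.335, "z": -0.04, "claw": 70},
  {"ax": 0, "ay": 0, "az": -1, "x": 0.037, "y": 0.335, "z": -0.08, "claw": 70},
])

```text
time_s: 8.7
tool_pos: [0.5233, 0.2653, 0.0633]
tool_rot: [180.0, 0.2, -177.0]
force: [0.4, -0.7, 0.1]
grip_width: 0.0609
```

>>> step_arm([
  {"ax": 0, "ay": 0, "az": 0, "x": 0, "y": 0, "z": -0.018, "claw": 70},
  {"ax": 0, "ay": 0, "az": 0, "x": 0, "y": 0, "z": -0.031, "claw": 70},
  {"ax": 0, "ay": 0, "az": 0, "x": 0, "y": 0, "z": -0.031, "claw": 70},
  {"ax": 0, "ay": 0, "az": 0, "x": 0, "y": 0, "z": -0.031, "claw": 40},
  {"ax": 0, "ay": 0, "az": 0, "x": 0, "y": 0, "z": -0.031, "claw": 0},
  {"ax": 0, "ay": 0, "az": 0, "x": 0, "y": 0, "z": -0.031, "claw": 0},
  {"ax": 0, "ay": 0, "az": 0, "x": 0, "y": 0, "z": -0.031, "claw": 0},
  {"ax": 0, "ay": 0, "az": 0, "x": 0, "y": 0, "z": -0.031, "claw": 0},
], squeeze=40)

```text
time_s: 9.5
tool_pos: [0.5219, 0.2669, 0.0326]
tool_rot: [180.0, 0.0, -176.9]
force: [0.2, 0.3, -0.1]
grip_width: 0.0289
```

>>> step_arm([
  {"ax": 0, "ay": 0, "az": 0, "x": 0, "y": 0, "z": 0, "claw": 0},
  {"ax": 0, "ay": 0, "az": 0, "x": 0, "y": 0, "z": 0, "claw": 0},
  {"ax": 0, "ay": 0, "az": 0, "x": 0, "y": 0, "z": 0, "claw": 0},
], squeeze=40)

```text
time_s: 9.8
tool_pos: [0.5217, 0.2668, 0.0324]
tool_rot: [180.0, 0.0, -176.9]
force: [-0.1, 0.8, 2.2]
grip_width: 0.023
```

>>> step_arm([
  {"ax": 0, "ay": 0, "az": 0, "x": 0, "y": 0, "z": 0.02, "claw": 0},
  {"ax": 0, "ay": 0, "az": 0, "x": 0, "y": 0, "z": 0.05, "claw": 0},
  {"ax": 0, "ay": 0, "az": 0, "x": 0, "y": 0, "z": 0.09, "claw": 0},
  {"ax": 0, "ay": 0, "az": 0, "x": 0, "y": 0, "z": 0.12, "claw": 0},
  {"ax": 0, "ay": 0, "az": 0.5, "x": -0.01, "y": -0.04, "z": 0.12, "claw": 0},
  {"ax": 0, "ay": 0, "az": 1, "x": -0.02, "y": -0.085, "z": 0.12, "claw": 0},
  {"ax": 0, "ay": 0, "az": 1, "x": -0.031, "y": -0.13, "z": 0.12, "claw": 0},
  {"ax": 0, "ay": 0, "az": 1, "x": -0.031, "y": -0.178, "z": 0.12, "claw": 0},
  {"ax": 0, "ay": 0, "az": 1, "x": -0.031, "y": -0.226, "z": 0.12, "claw": 0},
  {"ax": 0, "ay": 0, "az": 1, "x": -0.031, "y": -0.274, "z": 0.12, "claw": 0},
  {"ax": 0, "ay": 0, "az": 1, "x": -0.031, "y": -0.322, "z": 0.12, "claw": 0},
  {"ax": 0, "ay": 0, "az": 1, "x": -0.031, "y": -0.37, "z": 0.12, "claw": 0},
], squeeze=40)

```text
time_s: 11.0
tool_pos: [0.49, -0.1052, 0.152]
tool_rot: [180.0, 0.0, -175.9]
force: [1.8, -0.1, -0.4]
grip_width: 0.0227
```

>>> step_arm([
  {"ax": 0, "ay": 0, "az": 0, "x": 0, "y": -0.045, "z": 0, "claw": 0},
  {"ax": 0, "ay": 0, "az": 0, "x": 0, "y": -0.09, "z": 0, "claw": 0},
  {"ax": 0, "ay": 0, "az": 0, "x": 0, "y": -0.135, "z": 0, "claw": 0},
  {"ax": 0, "ay": 0, "az": 0, "x": 0, "y": -0.18, "z": 0, "claw": 0},
  {"ax": 0, "ay": 0, "az": 0, "x": 0, "y": -0.22, "z": 0, "claw": 0},
  {"ax": 0, "ay": 0, "az": 0, "x": 0, "y": -0.25, "z": -0.02, "claw": 0},
  {"ax": 0, "ay": 0, "az": 0, "x": 0, "y": -0.25, "z": -0.06, "claw": 0},
  {"ax": 0, "ay": 0, "az": 0, "x": 0, "y": -0.25, "z": -0.06, "claw": 0},
  {"ax": 0, "ay": 0, "az": 0, "x": 0, "y": -0.25, "z": -0.06, "claw": 0},
], squeeze=40)

```text
time_s: 11.9
tool_pos: [0.4901, -0.3525, 0.0915]
tool_rot: [179.9, -0.1, -175.9]
force: [0.6, -0.1, 1.3]
grip_width: 0.0231
```

```bash
python3 -c "
from two import *
two('4',(160,40,300,160),(290,180,430,290))
c=np.array([.4910,-.3527,.1113]);u=np.array([np.cos(.0709),np.sin(.0709),0])
print(w2px('top',[c+.118*u,c+.067*u,c-.067*u]),w2px('scene',[c+.118*u,c+.067*u]))
"
```

```text
12.0 [ 0.49188156 -0.35315963  0.09379311] [-1.79950099e+02  1.27914049e-01 -1.75851620e+02] [ 0.69057592  0.03961922 -0.80199448] 0.02282517058252593
[[373.3418091  204.04592022]
 [374.97207399 221.97038875]
 [379.0116189  269.92932142]] [[187.38246272  87.1052922 ]
 [202.87939052  79.0989477 ]]
```

View pics/sc4.png

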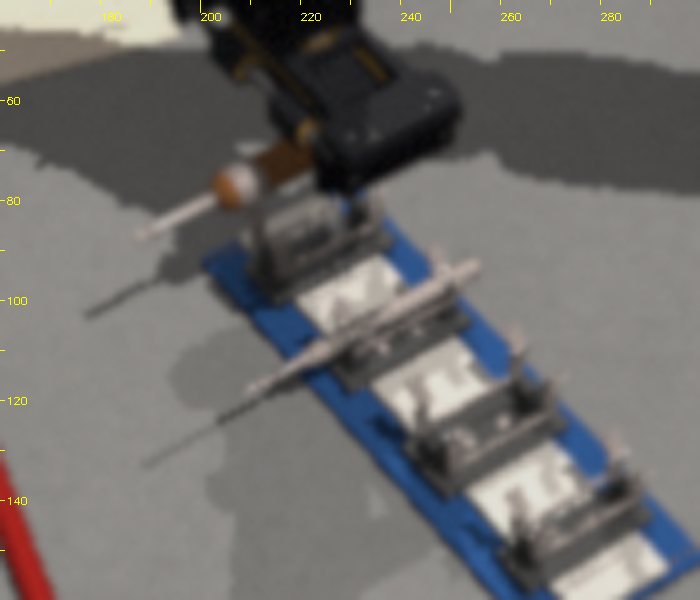

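View pics/tc4.png

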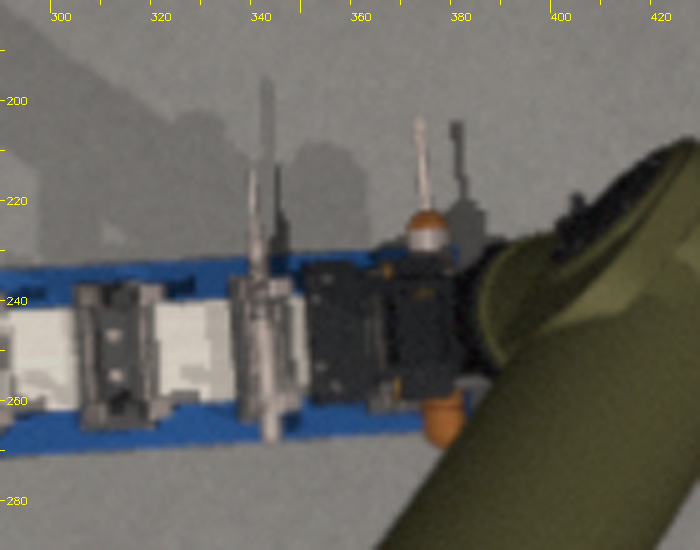

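>>> step_arm([
  {"ax": 0, "ay": 0, "az": 0, "x": 0, "y": 0, "z": -0.02, "claw": 0},
  {"ax": 0, "ay": 0, "az": 0, "x": 0, "y": 0, "z": -0.034, "claw": 0},
  {"ax": 0, "ay": 0, "az": 0, "x": 0, "y": 0, "z": -0.041, "claw": 0},
  {"ax": 0, "ay": 0, "az": 0, "x": 0, "y": 0, "z": -0.045, "claw": 0},
  {"ax": 0, "ay": 0, "az": 0, "x": 0, "y": 0, "z": -0.049, "claw": 0},
  {"ax": 0, "ay": 0, "az": 0, "x": 0, "y": 0, "z": -0.049, "claw": 0},
], squeeze=50)

```text
time_s: 12.6
tool_pos: [0.4916, -0.354, 0.0442]
tool_rot: [-179.9, 0.1, -175.9]
force: [0.8, -1.1, 2.3]
grip_width: 0.0229
```

>>> step_arm([
  {"ax": 0, "ay": 0, "az": 0, "x": 0, "y": 0, "z": -0.002, "claw": 0},
  {"ax": 0, "ay": 0, "az": 0, "x": 0, "y": 0, "z": -0.004, "claw": 0},
  {"ax": 0, "ay": 0, "az": 0, "x": 0, "y": 0, "z": -0.006, "claw": 0},
  {"ax": 0, "ay": 0, "az": 0, "x": 0, "y": 0, "z": -0.008, "claw": 0},
  {"ax": 0, "ay": 0, "az": 0, "x": 0, "y": 0, "z": -0.01, "claw": 0},
  {"ax": 0, "ay": 0, "az": 0, "x": 0, "y": 0, "z": -0.012, "claw": 0},
  {"ax": 0, "ay": 0, "az": 0, "x": 0, "y": 0, "z": -0.013, "claw": 0},
  {"ax": 0, "ay": 0, "az": 0, "x": 0, "y": 0, "z": -0.013, "claw": 0},
  {"ax": 0, "ay": 0, "az": 0, "x": 0, "y": 0, "z": -0.013, "claw": 0},
], squeeze=50)

```text
time_s: 13.5
tool_pos: [0.4903, -0.3536, 0.0313]
tool_rot: [180.0, -0.0, -176.0]
force: [-2.8, 0.3, 10.6]
grip_width: 0.023
```

>>> step_arm([
  {"ax": 0, "ay": 0, "az": 0, "x": 0, "y": 0, "z": -0.0015, "claw": 0},
  {"ax": 0, "ay": 0, "az": 0, "x": 0, "y": 0, "z": -0.0015, "claw": 0},
  {"ax": 0, "ay": 0, "az": 0, "x": 0, "y": 0, "z": -0.0015, "claw": 0},
], squeeze=50)

```text
time_s: 13.8
tool_pos: [0.4903, -0.3536, 0.0311]
tool_rot: [179.9, 0.0, -176.0]
force: [-5.1, 2.7, 19.0]
grip_width: 0.0231
```

>>> step_arm([
  {"ax": 0, "ay": 0, "az": 0, "x": 0, "y": 0, "z": 0.0015, "claw": 0},
  {"ax": 0, "ay": 0, "az": 0, "x": 0, "y": 0, "z": 0.0015, "claw": 70},
  {"ax": 0, "ay": 0, "az": 0, "x": 0, "y": 0, "z": 0.0015, "claw": 70},
  {"ax": 0, "ay": 0, "az": 0, "x": 0, "y": 0, "z": 0.0015, "claw": 70},
  {"ax": 0, "ay": 0, "az": 0, "x": 0, "y": 0, "z": 0.0015, "claw": 70},
  {"ax": 0, "ay": 0, "az": 0, "x": 0, "y": 0, "z": 0.03, "claw": 70},
  {"ax": 0, "ay": 0, "az": 0, "x": 0, "y": 0, "z": 0.075, "claw": 70},
  {"ax": 0, "ay": 0, "az": 0, "x": 0, "y": 0, "z": 0.12, "claw": 70},
  {"ax": 0, "ay": 0, "az": 0, "x": 0, "y": 0.048, "z": 0.12, "claw": 70},
  {"ax": 0, "ay": 0, "az": 0, "x": 0, "y": 0.096, "z": 0.12, "claw": 70},
  {"ax": 0, "ay": 0, "az": 0, "x": 0, "y": 0.144, "z": 0.12, "claw": 70},
  {"ax": 0, "ay": 0, "az": 0, "x": 0, "y": 0.192, "z": 0.12, "claw": 70},
])

```text
time_s: 15.0
tool_pos: [0.4902, -0.1594, 0.1485]
tool_rot: [180.0, 0.0, -175.9]
force: [0.8, -0.2, 0.0]
grip_width: 0.0612
```

>>> step_arm([
  {"ax": 0, "ay": 0, "az": 0, "x": 0, "y": 0.048, "z": 0, "claw": 70},
  {"ax": 0, "ay": 0, "az": 0, "x": 0.01, "y": 0.095, "z": 0, "claw": 70},
  {"ax": 0, "ay": 0, "az": -1, "x": 0.02, "y": 0.14, "z": 0, "claw": 70},
  {"ax": 0, "ay": 0, "az": -1, "x": 0.03, "y": 0.185, "z": 0, "claw": 70},
  {"ax": 0, "ay": 0, "az": -1, "x": 0.035, "y": 0.23, "z": 0, "claw": 70},
  {"ax": 0, "ay": 0, "az": -1, "x": 0.035, "y": 0.275, "z": 0, "claw": 70},
  {"ax": 0, "ay": 0, "az": -1, "x": 0.035, "y": 0.32, "z": 0, "claw": 70},
  {"ax": 0, "ay": 0, "az": -1, "x": 0.035, "y": 0.343, "z": 0, "claw": 70},
  {"ax": 0, "ay": 0, "az": -1, "x": 0.035, "y": 0.343, "z": 0, "claw": 70},
])

```text
time_s: 15.9
tool_pos: [0.5243, 0.1868, 0.148]
tool_rot: [179.9, -0.1, -176.5]
force: [-0.3, -0.3, 0.2]
grip_width: 0.0609
```

```bash
python3 -c "
from two import *
two('5',(160,40,300,160),(290,180,430,290))"
```

```text
16.0 [0.52525463 0.18141746 0.14806604] [-1.79938265e+02 -5.03681382e-02 -1.76872088e+02] [ 0.02317066 -0.91389066  0.05914338] 0.0611054028563438
```

View pics/sc5.png

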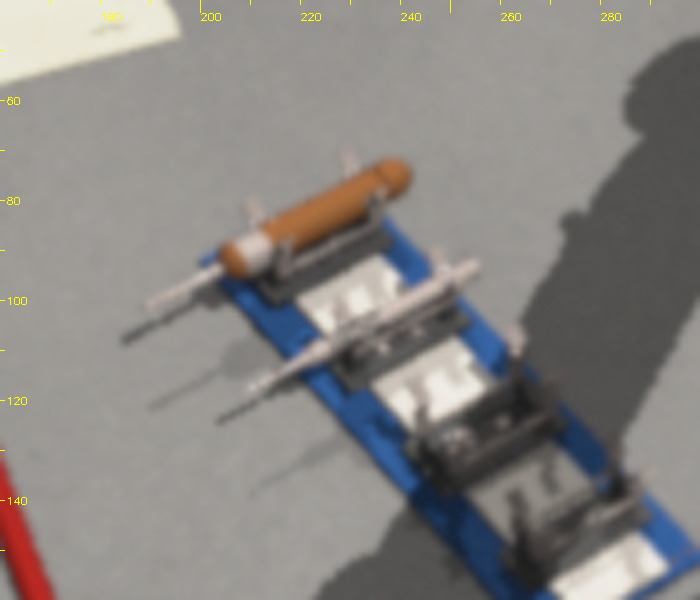

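View pics/tc5.png

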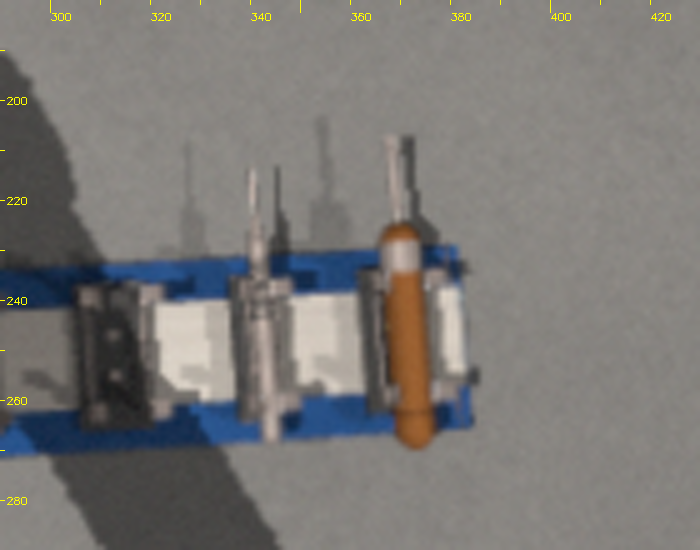

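View pics/t5.png

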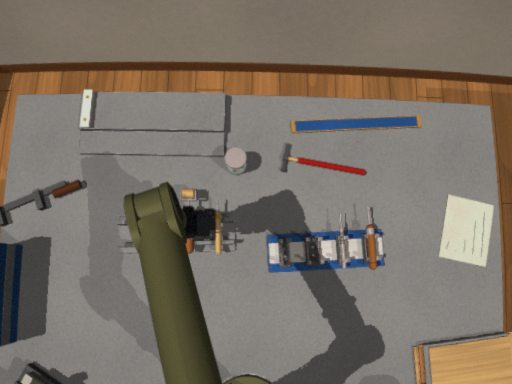

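>>> step_arm([
  {"ax": 0, "ay": 0, "az": 0, "x": 0, "y": 0, "z": -0.045, "claw": 70},
  {"ax": 0, "ay": 0, "az": 0, "x": 0, "y": 0, "z": -0.08, "claw": 70},
  {"ax": 0, "ay": 0, "az": 0, "x": 0, "y": 0, "z": -0.1, "claw": 70},
  {"ax": 0, "ay": 0, "az": 0, "x": 0, "y": 0, "z": -0.1125, "claw": 70},
  {"ax": 0, "ay": 0, "az": 0, "x": 0, "y": 0, "z": -0.1125, "claw": 50},
  {"ax": 0, "ay": 0, "az": 0, "x": 0, "y": 0, "z": -0.1125, "claw": 0},
  {"ax": 0, "ay": 0, "az": 0, "x": 0, "y": 0, "z": -0.1125, "claw": 0},
  {"ax": 0, "ay": 0, "az": 0, "x": 0, "y": 0, "z": -0.1125, "claw": 0},
  {"ax": 0, "ay": 0, "az": 0, "x": 0, "y": 0, "z": -0.1125, "claw": 0},
  {"ax": 0, "ay": 0, "az": 0, "x": 0, "y": 0, "z": -0.1125, "claw": 0},
  {"ax": 0, "ay": 0, "az": 0, "x": 0, "y": 0, "z": -0.1125, "claw": 0},
], squeeze=45)

```text
time_s: 17.1
tool_pos: [0.5263, 0.1819, 0.037]
tool_rot: [180.0, 0.1, -176.9]
force: [-1.0, -0.6, 5.8]
grip_width: 0.0293
```

>>> step_arm([
  {"ax": 0, "ay": 0, "az": 0, "x": 0, "y": 0, "z": 0.02, "claw": 0},
  {"ax": 0, "ay": 0, "az": 0, "x": 0, "y": 0, "z": 0.05, "claw": 0},
  {"ax": 0, "ay": 0, "az": 0, "x": 0, "y": 0, "z": 0.09, "claw": 0},
  {"ax": 0, "ay": 0, "az": 0, "x": 0, "y": 0, "z": 0.12, "claw": 0},
  {"ax": 0, "ay": 0, "az": 0.5, "x": -0.01, "y": -0.03, "z": 0.12, "claw": 0},
  {"ax": 0, "ay": 0, "az": 1, "x": -0.025, "y": -0.07, "z": 0.12, "claw": 0},
  {"ax": 0, "ay": 0, "az": 1, "x": -0.04, "y": -0.115, "z": 0.12, "claw": 0},
  {"ax": 0, "ay": 0, "az": 1, "x": -0.047, "y": -0.16, "z": 0.12, "claw": 0},
  {"ax": 0, "ay": 0, "az": 1, "x": -0.047, "y": -0.205, "z": 0.12, "claw": 0},
  {"ax": 0, "ay": 0, "az": 1, "x": -0.047, "y": -0.25, "z": 0.12, "claw": 0},
  {"ax": 0, "ay": 0, "az": 1, "x": -0.047, "y": -0.295, "z": 0.12, "claw": 0},
  {"ax": 0, "ay": 0, "az": 1, "x": -0.047, "y": -0.335, "z": 0.12, "claw": 0},
], squeeze=45)

```text
time_s: 18.3
tool_pos: [0.4777, -0.1556, 0.1558]
tool_rot: [180.0, -0.0, -176.0]
force: [0.4, 0.7, -1.3]
grip_width: 0.029
```

>>> step_arm([
  {"ax": 0, "ay": 0, "az": 0, "x": 0, "y": -0.02, "z": 0, "claw": 0},
  {"ax": 0, "ay": 0, "az": 0, "x": 0, "y": -0.03, "z": -0.02, "claw": 0},
  {"ax": 0, "ay": 0, "az": 0, "x": 0, "y": -0.03, "z": -0.05, "claw": 0},
  {"ax": 0, "ay": 0, "az": 0, "x": 0, "y": -0.03, "z": -0.05, "claw": 0},
  {"ax": 0, "ay": 0, "az": 0, "x": 0, "y": -0.03, "z": -0.05, "claw": 0},
])

```text
time_s: 18.8
tool_pos: [0.478, -0.183, 0.1058]
tool_rot: [180.0, -0.1, -175.9]
force: [-0.1, 0.3, -0.6]
grip_width: 0.0288
```

```bash
python3 -c "
from two import *
two('6',(180,40,320,160),(260,180,400,290))
c=np.array([.4790,-.1831,.1252]);u=np.array([np.cos(.0709),np.sin(.0709),0])
print(w2px('top',[c+.122*u,c+.067*u,c-.067*u]),w2px('scene',[c+.122*u,c+.067*u]))
"
```

```text
18.9 [ 0.47944902 -0.18320388  0.10726301] [-1.79983828e+02  9.39319792e-02 -1.75885456e+02] [-0.54924976 -0.07497258 -1.56300117] 0.028934896453887225
[[314.59966337 204.85161675]
 [316.01221817 224.6072722 ]
 [319.34326673 273.67777842]] [[219.58655238 123.94799984]
 [237.07446057 114.24553023]]
```

View pics/sc6.png

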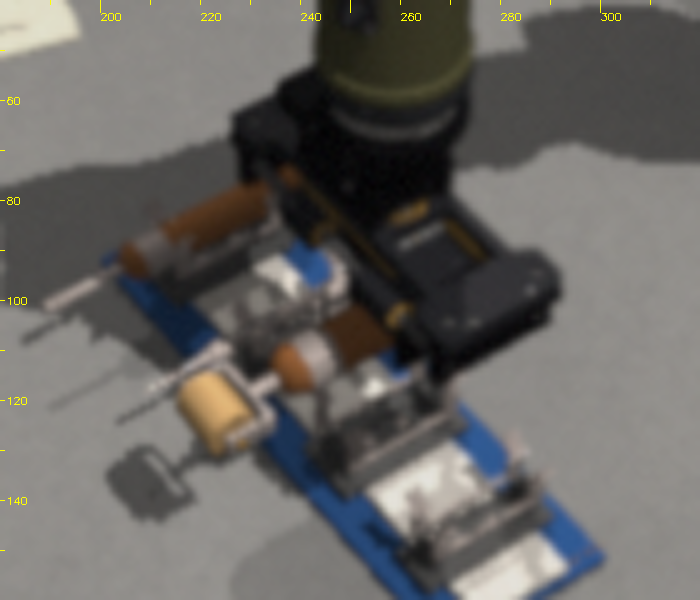

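View pics/tc6.png

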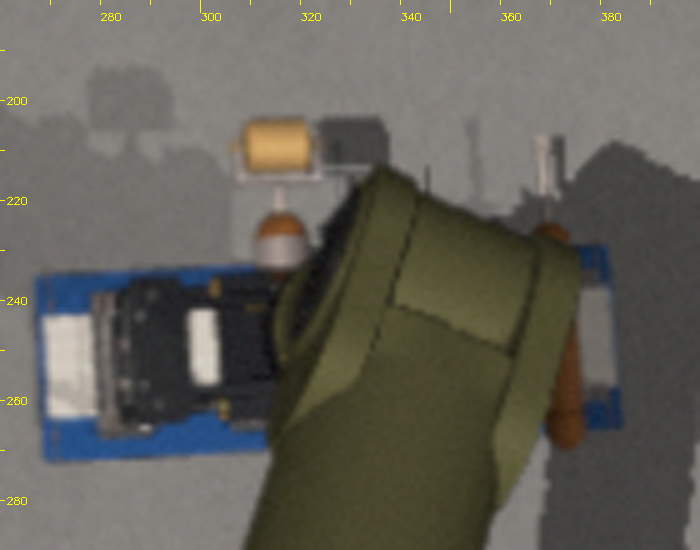

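>>> step_arm([
  {"ax": 0, "ay": 0, "az": 0, "x": -0.0015, "y": 0, "z": -0.03, "claw": 0},
  {"ax": 0, "ay": 0, "az": 0, "x": -0.0015, "y": 0, "z": -0.046, "claw": 0},
  {"ax": 0, "ay": 0, "az": 0, "x": -0.0015, "y": 0, "z": -0.054, "claw": 0},
  {"ax": 0, "ay": 0, "az": 0, "x": -0.0015, "y": 0, "z": -0.058, "claw": 0},
  {"ax": 0, "ay": 0, "az": 0, "x": -0.0015, "y": 0, "z": -0.06, "claw": 0},
  {"ax": 0, "ay": 0, "az": 0, "x": -0.0015, "y": 0, "z": -0.06, "claw": 0},
], squeeze=55)

```text
time_s: 19.5
tool_pos: [0.4786, -0.1841, 0.0475]
tool_rot: [-179.9, 0.2, -175.9]
force: [0.2, -1.8, 3.0]
grip_width: 0.029
```

>>> step_arm([
  {"ax": 0, "ay": 0, "az": 0, "x": 0, "y": 0, "z": -0.002, "claw": 0},
  {"ax": 0, "ay": 0, "az": 0, "x": 0, "y": 0, "z": -0.004, "claw": 0},
  {"ax": 0, "ay": 0, "az": 0, "x": 0, "y": 0, "z": -0.006, "claw": 0},
  {"ax": 0, "ay": 0, "az": 0, "x": 0, "y": 0, "z": -0.008, "claw": 0},
  {"ax": 0, "ay": 0, "az": 0, "x": 0, "y": 0, "z": -0.01, "claw": 0},
  {"ax": 0, "ay": 0, "az": 0, "x": 0, "y": 0, "z": -0.012, "claw": 0},
  {"ax": 0, "ay": 0, "az": 0, "x": 0, "y": 0, "z": -0.014, "claw": 0},
  {"ax": 0, "ay": 0, "az": 0, "x": 0, "y": 0, "z": -0.016, "claw": 0},
  {"ax": 0, "ay": 0, "az": 0, "x": 0, "y": 0, "z": -0.016, "claw": 0},
  {"ax": 0, "ay": 0, "az": 0, "x": 0, "y": 0, "z": -0.016, "claw": 0},
], squeeze=55)

```text
time_s: 20.5
tool_pos: [0.4763, -0.1836, 0.0316]
tool_rot: [179.9, -0.1, -176.0]
force: [-6.5, -0.9, 16.0]
grip_width: 0.0288
```

>>> step_arm([
  {"ax": 0, "ay": 0, "az": 0, "x": 0, "y": 0, "z": -0.0015, "claw": 0},
  {"ax": 0, "ay": 0, "az": 0, "x": 0, "y": 0, "z": -0.0015, "claw": 0},
  {"ax": 0, "ay": 0, "az": 0, "x": 0, "y": 0, "z": -0.0015, "claw": 0},
], squeeze=55)

```text
time_s: 20.8
tool_pos: [0.4764, -0.1836, 0.0314]
tool_rot: [179.9, -0.1, -176.0]
force: [-11.0, 0.7, 29.2]
grip_width: 0.0289
```

>>> step_arm([
  {"ax": 0, "ay": 0, "az": 0, "x": 0, "y": 0, "z": 0.002, "claw": 0},
  {"ax": 0, "ay": 0, "az": 0, "x": 0, "y": 0, "z": 0.002, "claw": 70},
  {"ax": 0, "ay": 0, "az": 0, "x": 0, "y": 0, "z": 0.002, "claw": 70},
  {"ax": 0, "ay": 0, "az": 0, "x": 0, "y": 0, "z": 0.002, "claw": 70},
  {"ax": 0, "ay": 0, "az": 0, "x": 0, "y": 0, "z": 0.002, "claw": 70},
  {"ax": 0, "ay": 0, "az": 0, "x": 0, "y": 0, "z": 0.03, "claw": 70},
  {"ax": 0, "ay": 0, "az": 0, "x": 0, "y": 0, "z": 0.075, "claw": 70},
  {"ax": 0, "ay": 0, "az": 0, "x": 0, "y": 0, "z": 0.12, "claw": 70},
  {"ax": 0, "ay": 0, "az": 0, "x": 0.01, "y": 0.045, "z": 0.12, "claw": 70},
  {"ax": 0, "ay": 0, "az": 0, "x": 0.02, "y": 0.09, "z": 0.12, "claw": 70},
  {"ax": 0, "ay": 0, "az": -1, "x": 0.03, "y": 0.135, "z": 0.12, "claw": 70},
  {"ax": 0, "ay": 0, "az": -1, "x": 0.04, "y": 0.18, "z": 0.12, "claw": 70},
])

```text
time_s: 22.0
tool_pos: [0.517, -0.0012, 0.1486]
tool_rot: [180.0, 0.0, -177.0]
force: [0.6, -0.6, 0.2]
grip_width: 0.061
```

>>> step_arm([
  {"ax": 0, "ay": 0, "az": 0, "x": 0.0135, "y": 0.045, "z": 0, "claw": 70},
  {"ax": 0, "ay": 0, "az": 0, "x": 0.0135, "y": 0.08, "z": 0, "claw": 70},
  {"ax": 0, "ay": 0, "az": 0, "x": 0.0135, "y": 0.1, "z": 0, "claw": 70},
  {"ax": 0, "ay": 0, "az": 0, "x": 0.0135, "y": 0.1, "z": 0, "claw": 70},
  {"ax": 0, "ay": 0, "az": 0, "x": 0.0135, "y": 0.1, "z": 0, "claw": 70},
])

```text
time_s: 22.5
tool_pos: [0.5303, 0.0962, 0.1482]
tool_rot: [-180.0, -0.1, -176.9]
force: [0.6, -1.1, -0.4]
grip_width: 0.0608
```

```bash
python3 -c "
from two import *
two('7',(160,50,340,250),(190,180,400,290),3)"
```

```text
22.6 [0.53060031 0.0947687  0.14845409] [-1.79965294e+02 -1.55960805e-02 -1.77069350e+02] [-0.38830381 -0.19126216  0.1211351 ] 0.06124610789773432
```

View pics/sc7.png

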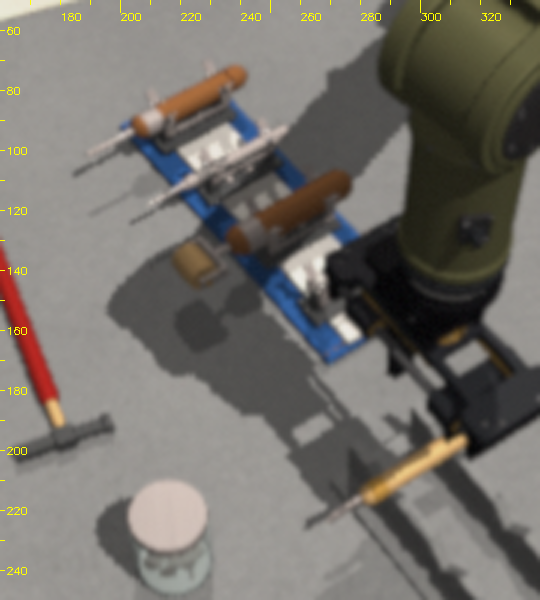

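View pics/tc7.png

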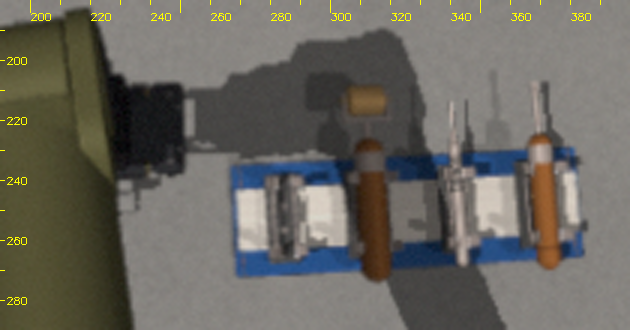

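Three are in their clips; now the knife. Commanded pose is about (0.531, 0.097, 0.149).

>>> step_arm([
  {"ax": 0, "ay": 0, "az": 0, "x": 0, "y": 0, "z": -0.045, "claw": 70},
  {"ax": 0, "ay": 0, "az": 0, "x": 0, "y": 0, "z": -0.085, "claw": 70},
  {"ax": 0, "ay": 0, "az": 0, "x": 0, "y": 0, "z": -0.106, "claw": 70},
  {"ax": 0, "ay": 0, "az": 0, "x": 0, "y": 0, "z": -0.1205, "claw": 70},
  {"ax": 0, "ay": 0, "az": 0, "x": 0, "y": 0, "z": -0.1205, "claw": 45},
  {"ax": 0, "ay": 0, "az": 0, "x": 0, "y": 0, "z": -0.1205, "claw": 0},
  {"ax": 0, "ay": 0, "az": 0, "x": 0, "y": 0, "z": -0.1205, "claw": 0},
  {"ax": 0, "ay": 0, "az": 0, "x": 0, "y": 0, "z": -0.1205, "claw": 0},
  {"ax": 0, "ay": 0, "az": 0, "x": 0, "y": 0, "z": -0.1205, "claw": 0},
  {"ax": 0, "ay": 0, "az": 0, "x": 0, "y": 0, "z": -0.1205, "claw": 0},
  {"ax": 0, "ay": 0, "az": 0, "x": 0, "y": 0, "z": -0.1205, "claw": 0},
  {"ax": 0, "ay": 0, "az": 0, "x": 0, "y": 0, "z": -0.1205, "claw": 0},
], squeeze=40)

```text
time_s: 23.8
tool_pos: [0.5308, 0.097, 0.0285]
tool_rot: [180.0, 0.0, -176.9]
force: [-0.8, 1.2, 3.3]
grip_width: 0.017
```

>>> step_arm([
  {"ax": 0, "ay": 0, "az": 0, "x": 0, "y": 0, "z": 0.02, "claw": 0},
  {"ax": 0, "ay": 0, "az": 0, "x": 0, "y": 0, "z": 0.05, "claw": 0},
  {"ax": 0, "ay": 0, "az": 0, "x": 0, "y": 0, "z": 0.09, "claw": 0},
  {"ax": 0, "ay": 0, "az": 0, "x": 0, "y": 0, "z": 0.12, "claw": 0},
  {"ax": 0, "ay": 0, "az": 0.5, "x": -0.015, "y": -0.035, "z": 0.12, "claw": 0},
  {"ax": 0, "ay": 0, "az": 1, "x": -0.03, "y": -0.075, "z": 0.12, "claw": 0},
  {"ax": 0, "ay": 0, "az": 1, "x": -0.045, "y": -0.12, "z": 0.12, "claw": 0},
  {"ax": 0, "ay": 0, "az": 1, "x": -0.058, "y": -0.16, "z": 0.12, "claw": 0},
  {"ax": 0, "ay": 0, "az": 1, "x": -0.058, "y": -0.195, "z": 0.1, "claw": 0},
  {"ax": 0, "ay": 0, "az": 1, "x": -0.058, "y": -0.195, "z": 0.07, "claw": 0},
  {"ax": 0, "ay": 0, "az": 1, "x": -0.058, "y": -0.195, "z": 0.07, "claw": 0},
  {"ax": 0, "ay": 0, "az": 1, "x": -0.058, "y": -0.195, "z": 0.07, "claw": 0},
], squeeze=40)

```text
time_s: 25.0
tool_pos: [0.4722, -0.0978, 0.098]
tool_rot: [180.0, -0.1, -175.9]
force: [0.7, 0.2, -0.5]
grip_width: 0.0168
```

```bash
python3 -c "
from two import *
two('8',(200,70,340,190),(220,190,360,290))
c=np.array([.4730,-.0983,.117]);u=np.array([np.cos(.0709),np.sin(.0709),0])
print(w2px('top',[c+.098*u,c+.055*u,c-.06*u]),w2px('scene',[c+.098*u,c+.055*u]))
"
```

```text
25.1 [ 0.47363553 -0.09752931  0.09923721] [-1.79996555e+02  9.40062985e-02 -1.75824627e+02] [ 1.05475653  0.5230513  -0.23372266] 0.017025177787697323
[[284.33413134 215.30056365]
 [285.26997377 230.7603403 ]
 [287.74433781 272.75737944]] [[246.12101944 143.10598438]
 [259.80889736 135.16400853]]
```

View pics/sc8.png

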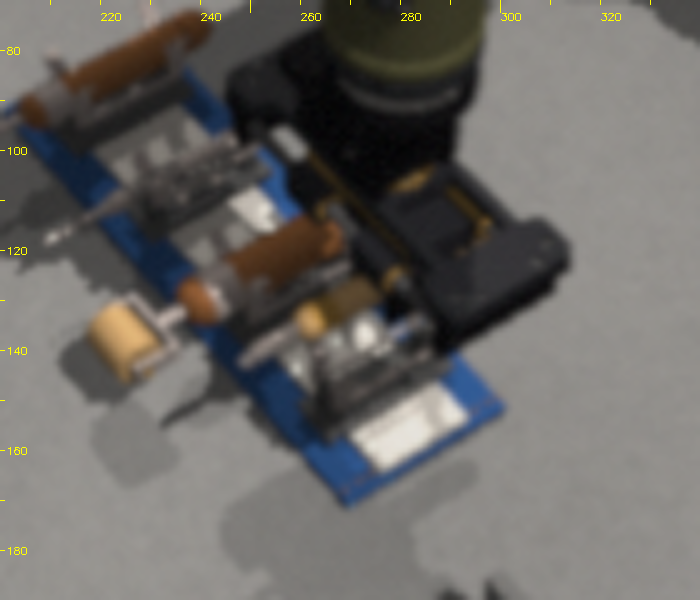

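View pics/tc8.png

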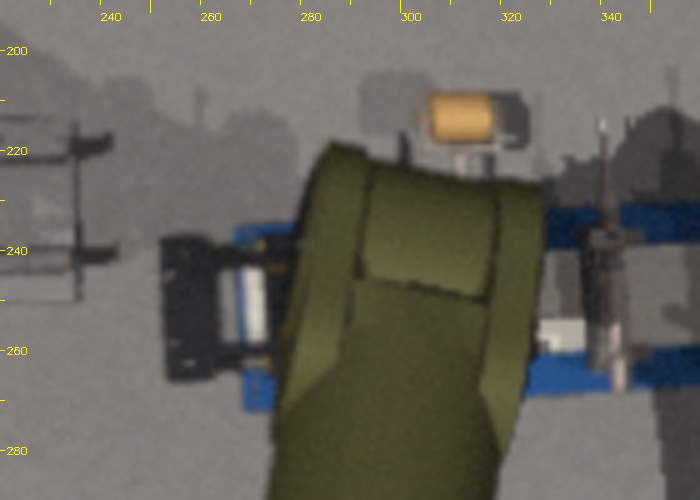

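```bash
python3 -c "
from ov import *
crop('pics/s8.png',235,115,295,160,12,'pics/c8.png')
crop('pics/scene0.png',255,180,330,235,10,'pics/c9.png')
c=np.array([.4730,-.0983,.117]);u=np.array([np.cos(.0709),np.sin(.0709),0])
for x in(.098,.055,.045,.035): print(x,w2px('scene',[c+x*u]))
c=np.array([.5309,.0967,.047]);u=np.array([np.cos(.0541),np.sin(.0541),0])
for x in(.098,.055,.045,.035,-.055,-.065): print(x,w2px('scene',[c+x*u]),w2px('top',[c+x*u]))
"
```

```text
0.098 [[246.12101944 143.10598438]]
0.055 [[259.80889736 135.16400853]]
0.045 [[262.94954395 133.34372728]]
0.035 [[266.07405677 131.53353352]]
0.098 [[266.96778787 224.50648704]] [[217.11234446 197.16215376]]
0.055 [[281.05936494 215.62455677]] [[217.40533436 211.59513735]]
0.045 [[284.2930698 213.5840416]] [[217.47528334 214.97285071]]
0.035 [[287.51028802 211.55307332]] [[217.54591821 218.35825524]]
-0.055 [[315.71724019 193.70980028]] [[218.21265573 249.14691062]]
-0.065 [[318.76773661 191.77612049]] [[218.29020114 252.60037975]]
```

View pics/c8.png

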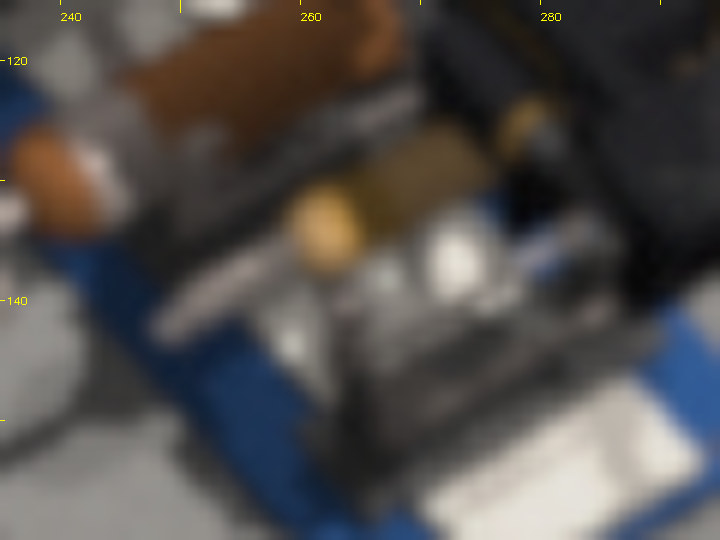

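View pics/c9.png

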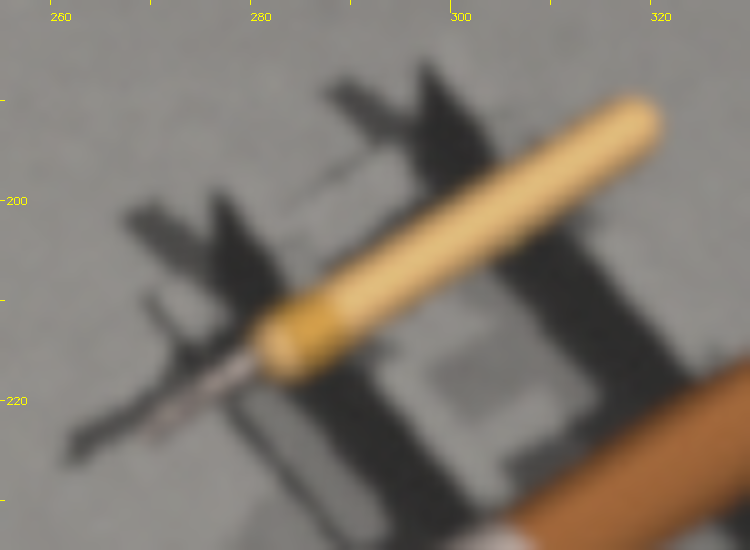

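>>> step_arm([
  {"ax": 0, "ay": 0, "az": 0, "x": 0.0045, "y": 0, "z": -0.02, "claw": 0},
  {"ax": 0, "ay": 0, "az": 0, "x": 0.0045, "y": 0, "z": -0.04, "claw": 0},
  {"ax": 0, "ay": 0, "az": 0, "x": 0.0045, "y": 0, "z": -0.05, "claw": 0},
  {"ax": 0, "ay": 0, "az": 0, "x": 0.0045, "y": 0, "z": -0.055, "claw": 0},
  {"ax": 0, "ay": 0, "az": 0, "x": 0.0045, "y": 0, "z": -0.056, "claw": 0},
  {"ax": 0, "ay": 0, "az": 0, "x": 0.0045, "y": 0, "z": -0.056, "claw": 0},
], squeeze=50)

```text
time_s: 25.7
tool_pos: [0.4784, -0.0988, 0.0434]
tool_rot: [-180.0, 0.1, -175.9]
force: [-0.5, -1.8, 2.0]
grip_width: 0.0166
```

>>> step_arm([
  {"ax": 0, "ay": 0, "az": 0, "x": 0, "y": 0, "z": -0.002, "claw": 0},
  {"ax": 0, "ay": 0, "az": 0, "x": 0, "y": 0, "z": -0.004, "claw": 0},
  {"ax": 0, "ay": 0, "az": 0, "x": 0, "y": 0, "z": -0.006, "claw": 0},
  {"ax": 0, "ay": 0, "az": 0, "x": 0, "y": 0, "z": -0.008, "claw": 0},
  {"ax": 0, "ay": 0, "az": 0, "x": 0, "y": 0, "z": -0.01, "claw": 0},
  {"ax": 0, "ay": 0, "az": 0, "x": 0, "y": 0, "z": -0.012, "claw": 0},
  {"ax": 0, "ay": 0, "az": 0, "x": 0, "y": 0, "z": -0.012, "claw": 0},
  {"ax": 0, "ay": 0, "az": 0, "x": 0, "y": 0, "z": -0.012, "claw": 0},
], squeeze=50)

```text
time_s: 26.5
tool_pos: [0.477, -0.0985, 0.0315]
tool_rot: [179.9, -0.0, -175.9]
force: [-4.7, -1.8, 15.4]
grip_width: 0.0162
```

>>> step_arm([
  {"ax": 0, "ay": 0, "az": 0, "x": 0, "y": 0, "z": -0.0015, "claw": 0},
  {"ax": 0, "ay": 0, "az": 0, "x": 0, "y": 0, "z": -0.0015, "claw": 0},
  {"ax": 0, "ay": 0, "az": 0, "x": 0, "y": 0, "z": -0.0015, "claw": 0},
], squeeze=50)

```text
time_s: 26.8
tool_pos: [0.4771, -0.0985, 0.0313]
tool_rot: [179.9, -0.0, -175.9]
force: [-9.0, -0.2, 28.2]
grip_width: 0.0168
```

Seated. Release, retreat upward and clear to the left, then check everything.

>>> step_arm([
  {"ax": 0, "ay": 0, "az": 0, "x": 0, "y": 0, "z": 0.0025, "claw": 0},
  {"ax": 0, "ay": 0, "az": 0, "x": 0, "y": 0, "z": 0.0025, "claw": 65},
  {"ax": 0, "ay": 0, "az": 0, "x": 0, "y": 0, "z": 0.0025, "claw": 65},
  {"ax": 0, "ay": 0, "az": 0, "x": 0, "y": 0, "z": 0.0025, "claw": 65},
  {"ax": 0, "ay": 0, "az": 0, "x": 0, "y": 0, "z": 0.0025, "claw": 65},
  {"ax": 0, "ay": 0, "az": 0, "x": 0, "y": 0, "z": 0.03, "claw": 65},
  {"ax": 0, "ay": 0, "az": 0, "x": 0, "y": 0, "z": 0.075, "claw": 65},
  {"ax": 0, "ay": 0, "az": 0, "x": 0, "y": 0, "z": 0.12, "claw": 65},
  {"ax": 0, "ay": 0, "az": 0, "x": 0.01, "y": 0.045, "z": 0.13, "claw": 65},
  {"ax": 0, "ay": 0, "az": 0, "x": 0.02, "y": 0.09, "z": 0.15, "claw": 65},
  {"ax": 0, "ay": 0, "az": 0, "x": 0.03, "y": 0.135, "z": 0.15, "claw": 65},
  {"ax": 0, "ay": 0, "az": 0, "x": 0.04, "y": 0.18, "z": 0.15, "claw": 65},
])

```text
time_s: 28.0
tool_pos: [0.5175, 0.0838, 0.1793]
tool_rot: [179.9, 0.1, -175.9]
force: [0.9, -0.5, 0.4]
grip_width: 0.0565
```

>>> step_arm([
  {"ax": 0, "ay": 0, "az": 0, "x": 0.01, "y": 0.045, "z": 0, "claw": 65},
  {"ax": 0, "ay": 0, "az": 0, "x": 0.01, "y": 0.09, "z": 0, "claw": 65},
  {"ax": 0, "ay": 0, "az": 0, "x": 0.01, "y": 0.135, "z": 0, "claw": 65},
  {"ax": 0, "ay": 0, "az": 0, "x": 0.01, "y": 0.18, "z": 0, "claw": 65},
  {"ax": 0, "ay": 0, "az": 0, "x": 0.01, "y": 0.225, "z": 0, "claw": 65},
  {"ax": 0, "ay": 0, "az": 0, "x": 0.01, "y": 0.225, "z": 0, "claw": 65},
  {"ax": 0, "ay": 0, "az": 0, "x": 0.01, "y": 0.225, "z": 0, "claw": 65},
])

```text
time_s: 28.7
tool_pos: [0.5262, 0.3079, 0.1776]
tool_rot: [-179.9, -0.1, -175.7]
force: [0.4, -0.5, -1.7]
grip_width: 0.0567
```

```bash
python3 -c "
from two import *
from ov import *
two('9',(180,60,310,180),(255,195,390,285),5)
S=railpts(.482,-.2255,4.06)
c,s=np.cos(.0709),np.sin(.0709)
for yc,r,t in((127.5,9,98),(42.5,15,122),(-42.5,6,102),(-127.5,12,118)):
  for a,b in(((-55,r),(55,r)),((-55,-r),(55,-r)),((55,0),(t,0)),((-55,-r),(-55,r))):
    S.append(np.array([[.482+(x*c-(yc+y)*s)/1000,-.2255+(x*s+(yc+y)*c)/1000,.05] for x,y in(a,b)]))
overlay('top','pics/t9.png',(255,195,390,285),5,S,'pics/to9.png')
overlay('scene','pics/s9.png',(180,60,310,180),5,S,'pics/so9.png')
"
```

```text
28.8 [0.52735909 0.30501005 0.17814558] [-1.79925421e+02 -3.07425894e-02 -1.76023845e+02] [ 0.64286853 -0.17548505 -0.27291092] 0.05637405533317903
```

View pics/sc9.png

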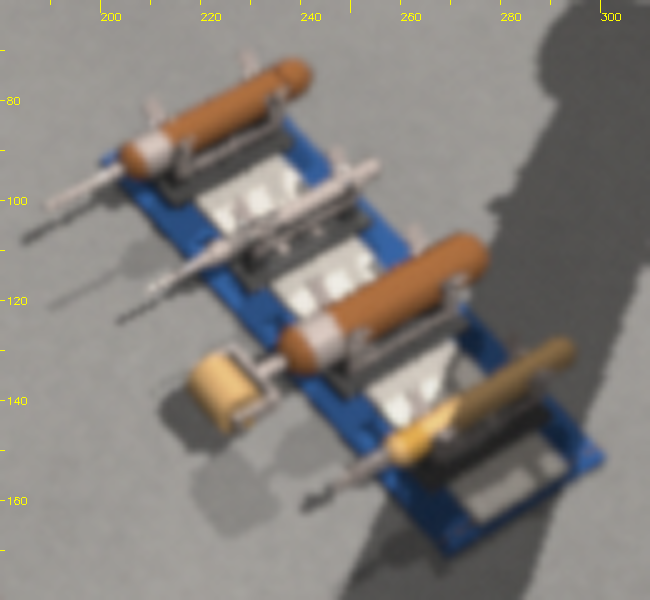

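View pics/tc9.png

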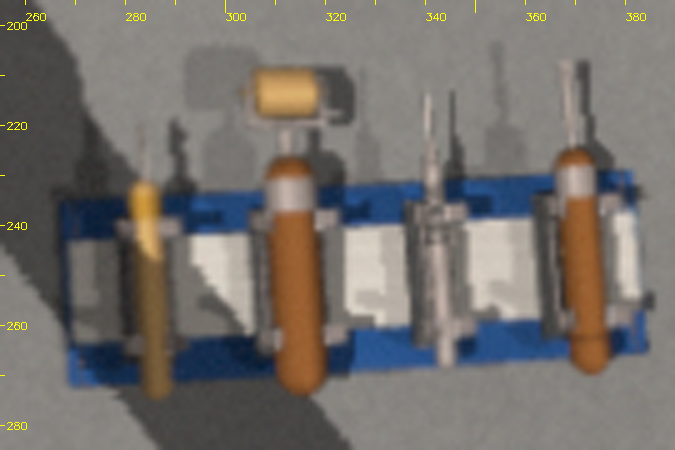

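View pics/to9.png

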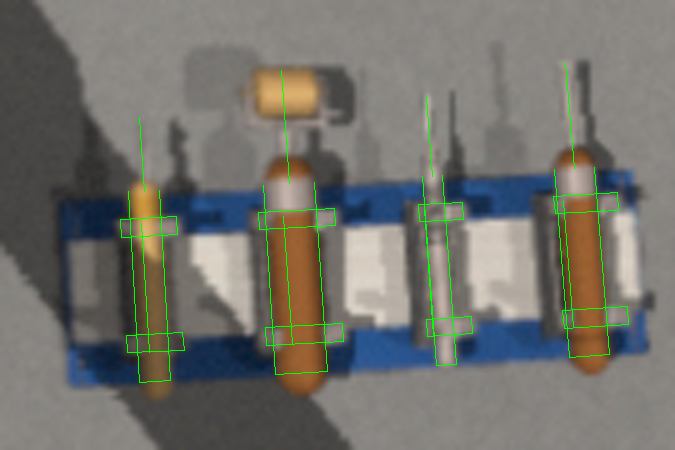

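View pics/so9.png

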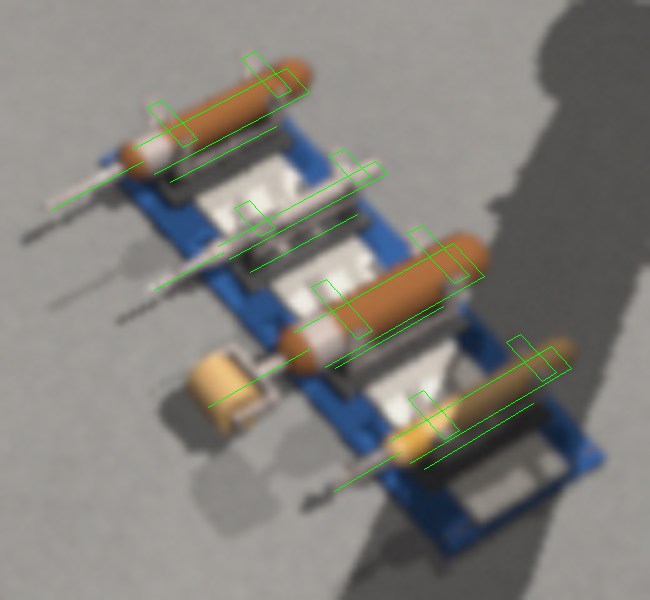

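View pics/t9.png

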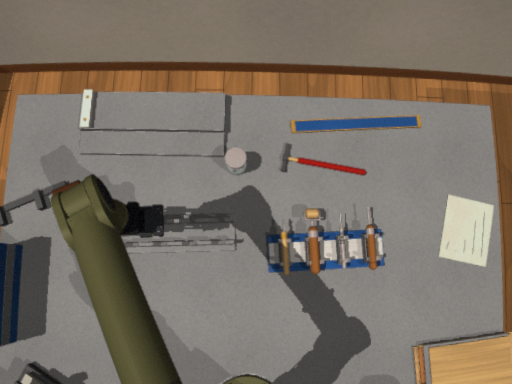

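```bash
python3 -c "
from h import *
crop('pics/t9.png',355,200,390,275,8,'pics/d1.png')
crop('pics/s9.png',185,65,245,110,12,'pics/d2.png')
crop('pics/t9.png',270,200,325,278,8,'pics/d3.png')
crop('pics/s9.png',215,100,300,160,9,'pics/d4.png')
"
```

```text
(no output)
```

View pics/d1.png

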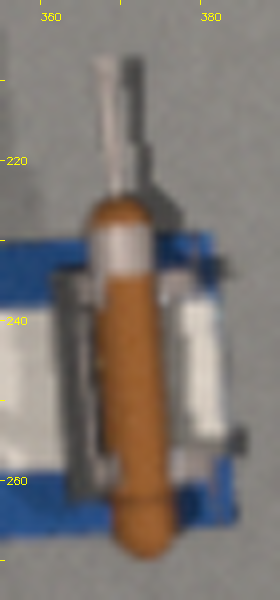

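View pics/d2.png

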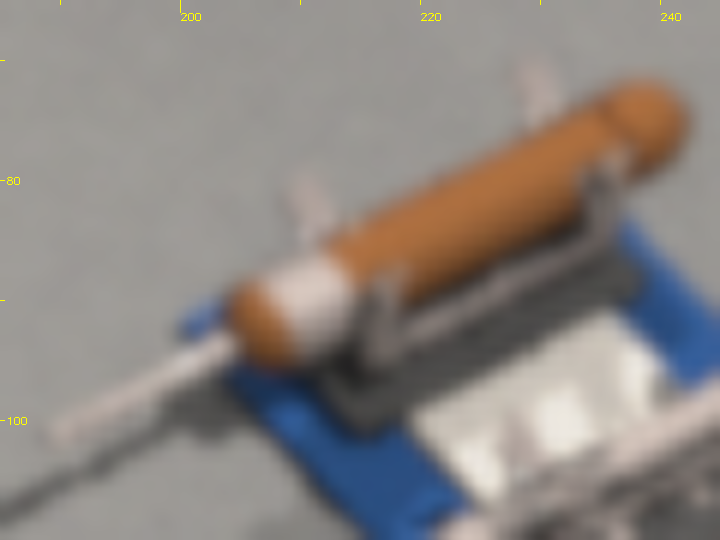

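View pics/d3.png

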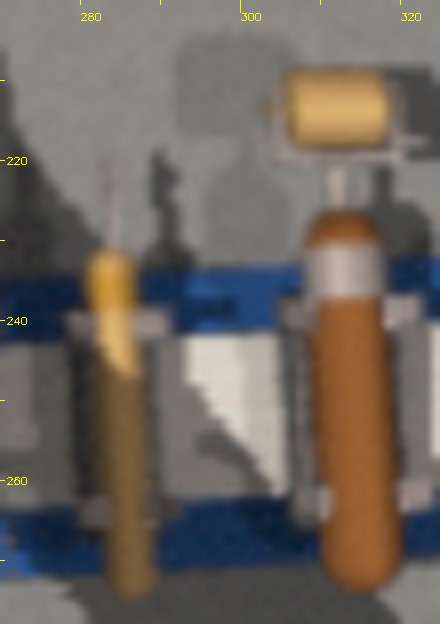

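View pics/d4.png

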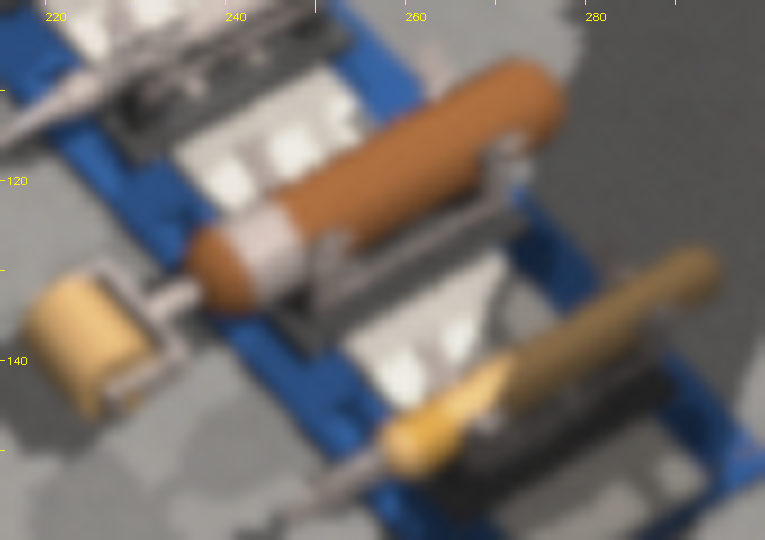

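```bash
python3 -c "
from h import *
u=np.array([np.cos(.0709),np.sin(.0709),0])
for n,c,t,l in(('knife',(.473,-.0983),.098,.067),('roller',(.479,-.1831),.122,.070),('pricker',(.485,-.2679),.102,.065),('awl',(.491,-.3527),.118,.0685)):
  p=np.array([*c,.05]);q=np.array([*c,l])
  print(n,'tip',w2px('top',p+t*u)[0],'tail63',w2px('top',p-.063*u)[0],'lips',w2px('top',[q+.038*u,q+.028*u,q-.028*u,q-.038*u])[:,1],'scene tip',w2px('scene',p+t*u)[0])
"
```

```text
knife tip [282.43351626 218.05128716] tail63 [285.68802665 273.54688601] lips [238.14631542 241.63166488 261.2646723  264.78951048] scene tip [246.43112295 157.81421911]
roller tip [310.72751512 208.53242576] tail63 [315.0148042  271.95331298] lips [236.56767438 240.05012912 259.66667776 263.18852153] scene tip [221.19752532 140.98667868]
pricker tip [339.78464867 213.84734648] tail63 [344.05278133 270.26808572] lips [235.14698495 238.59995043 258.04884981 261.54032492] scene tip [210.39879346 117.68615941]
awl tip [367.50888116 207.06175656] tail63 [372.68386877 268.49716945] lips [233.46768356 236.90936066 256.29347627 259.77308484] scene tip [189.76189061 101.50108088]
```

```bash
python3 -c "
import cv2,numpy as np
a=cv2.imread('pics/top0.png').astype(int);b=cv2.imread('pics/t9.png').astype(int)
for n,(x0,y0,x1,y1) in dict(jar=(222,145,250,178),hammer=(278,140,372,180)).items(): print(n,np.abs(a-b)[y0:y1,x0:x1].mean())
from cell import workorder
print(workorder.sign_off())"
```

```text
jar 9.16089466089466
hammer 8.595567375886525
the job is handed in; nothing more can be done
None
```

All four tools are clipped into the rail, each in the clip sized for its handle: pricker in clip_12, knife in clip_18, bradawl in clip_24 and roller in clip_30. The job was handed in at about 29 s, with the gripper raised clear of everything.

- **Seating:** each tool was pressed straight down to a hard stop, with the TCP reading 30.5–31.4 mm against 31.3 mm expected when fully home. The peak force was about 29 N. In the final pictures the clip lips stand above the bradawl and roller handles. The knife was partly in shadow, so for the knife the hard stop is the main evidence.
- **Centring:** the tip positions matched the fully seated prediction to about 1 pixel (2–3 mm). The knife gripped about 5 mm back along its length, and I corrected for this before pressing it in. In the top overlay the roller and bradawl handles sit about 1.5 px to one side of the fitted rail line. I put this down to rail-fit and calibration error, since the sideways forces were small.
- **Jar and hammer:** both are at the same pixel positions as at the start. My frame-difference check on those patches was not clean, at a mean of about 9 grey levels; I judged by position instead and did not look into the cause before handing in. The arm was never brought near either one.

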